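Change a dowel cut-off jig over from thick to thin dowel

TASK

The dowel cut-off jig is still set up for thick dowel; change it over to the thin one. Draw the thick dowel out of the jig and lay it in a notch of the dowel rest, and let the thick round guide (in the jig) and the thin round guide (in the guide rack, which is full) change places by way of a free spot on the bench. Feed the thin dowel endwise through the thin guide in the jig until it is up against the end stop, and leave the guide with the square tube in its seat.

Things in the scene. Friction and masses are not known exactly. Their poses are not given: they have to be found in the camera images.
- jig: Fixed jig, plywood base 18 mm thick. Origin on the bench under the middle of its guide seat, z up, y = feed direction (dowel enters from -y). Seat floor z=18 mm, guide axis z=43; sheet corners up to z=54 hold the guide's ends (x +-28..37, y +-31..57, 3 mm play, flared), sides open between. Wooden cheeks y=67..154, z<64; trough 40 wide; stop face y=140, so a dowel against it has its middle at y=0.
- guide_rack: Fixed plywood board 98 x 252 x 12 mm with two guide seats end to end, each with sheet corners as in the jig (36 mm above the seat floor, 3 mm play). Origin on the bench under its middle, z up; seat middles at x=0, y=-62 and y=+62 mm, seat floor z=12, guide axis z=37. Guides lie with the tube along the rack's y.
- dowel_rest: Fixed plywood base 132 x 150 x 10 mm with two notched boards 14 mm thick at y=+-55 mm. Origin on the bench under its middle, z up. Two pairs of 90-degree V notches, at x=-32.5 and x=+32.5 mm, hold dowels along y. V bottom at z=26, rim at z=50; a lying thin dowel's axis is at z=36, a thick one's at z=44. One pair is empty at the start.
- thick_guide_mid (a point): Thick round guide, loose, 140 g, at the start in the jig: aluminium tube 38 mm outside, 32 mm bore, between two square dark wooden end plates 50 x 50 x 8 mm; 90 mm long in all. The point is its centre, on the tube's axis, 25 mm above its underside; y along the tube, z up. Both ends alike.
- thin_guide_mid (a point): Thin round guide, loose, 140 g, at the start in one of the guide rack's two seats: as the thick guide, same end plates and length, but the tube is 26 mm outside, 20 mm bore. The point is its centre, 25 mm above its underside; y along the tube, z up. Both ends alike.
- square_guide_mid (a point): Guide for square stock, loose, in the rack's other seat: same end plates and length, with a square tube of 42 mm. It stays there. The point is its centre; y along the tube.
- thick_dowel_mid (a point): Thick dowel, loose round wooden rod, 26 mm diameter, 280 mm long, 95 g, at the start through the thick guide in the jig, its far end near the stop and 95 to 105 mm sticking out on the -y side. The point is its middle, on the axis; y along the rod.
- thin_dowel_mid (a point): Thin dowel, loose round wooden rod, 14 mm diameter, 280 mm long, 30 g, at the start in one notch pair of the dowel rest. The point is its middle, on the axis; y along the rod, at the start the same way as the rest's y. Both ends alike.

How it is judged:
By the outcome, as a careful person would: the job done as asked, in the order asked, and still so for the second after the job is handed in, with the robot touching nothing.
It also fails if it takes over 115 s, if anything falls off the work surface, if the arm or the gripper's body presses on something with over 40 N, if the wrist force passes 120 N, or if a joint passes its speed limit or range.

ROBOT

A 6-joint arm with a two-finger parallel gripper is mounted at the origin on the work surface; the furniture and walls round the work are solid. World frame = base frame: x ahead of the robot, y to its left, z up, the work surface at z = 0. Lengths are in mm, angles in degrees, forces in N, time in s.
With the tool pointing down it reaches from about 300 to 850 mm from the base axis. Payload 4.2 kg.
Tool frame: the origin (TCP) lies on the front face of the gripper's body, between the roots of the fingers; the fingertips stand 78 mm ahead of it and the grasp point (between the pads) lies 60 mm ahead of it; x points along the fingers, y is the direction in which the jaws open and shut, and the axes are right-handed (so a half turn about x gives the same grasp; the last joint's range is limited). The gripper opens to 91 mm and grips with 3 to 60 N. Pads are 32 mm wide; open, the fingers measure 118 mm over their backs; the gripper's body (76 mm by 178 mm) begins 60 mm behind the grasp point.
Start: joints at [-74.714, 18.312, 89.639, -0, 72.044, -1.146], TCP at [162.659, -551.522, 292.276] pointing down, gripper open.
Joint ranges: [-177.97, 177.97], [-48.28, 115.42], [12.27, 149.76], [-77.06, 257.06], [2.81, 150.46], [-146.56, 146.56]. Speed limits (degrees/s): [147.25, 147.25, 180, 180, 180, 180].

INTERFACE

Orientations are given as [roll, pitch, yaw] about the fixed x, y, z axes, in that order (R = Rz(yaw) Ry(pitch) Rx(roll)).
In Python, from workcell import status, viewer, env gives the robot as it stands. The module is installed in compiled form; this text tells all that it offers.
- The arm moves only by the tool move_arm, never from a script. Its argument "moves" is a list of rows, each a list of 3 entries, a list of its own where there are three numbers: the shift along the tool's x, y, z in cm, then the turn about the tool's x in rad, then the gripper's target within -1 to 1 (fully open at 1, half-way at 0, shut at -1). A call has 1 to 20 rows; each row is the pose to reach, as a shift and turn from the pose commanded when the call began, along the tool's axes at that moment; what a row does not reach only later rows make up. A row lasts 1/8 s, in which the tool goes at most 62.5 mm and 10.7 degrees, less where a joint would pass 70% of its speed; a pose out of reach is approached as far as the arm can. A call with a gripper value outside its range is refused whole. The fingers move at their own pace and stop on an object; "force" is the grip in N (left out, the last holds). Time passes only in rows, so rows that repeat a pose let the fingers close. It gives the time, the measured TCP pose, the force and the opening at its end, in the units of the state.
- status.state(): the state, without advancing time (a new reading comes with each control period).
- viewer.grab_frame(name): name is "scene" or "top"; returns the picture (480x640x3 uint8, red, green, blue); there is no depth.
- viewer.get_calibration(name): a dict with "camera_matrix" (3x3 intrinsics, pixels), "eye" and "rotation" of the camera in the world. Camera axes: x right, y down, z forward; pixel columns grow to the right and rows downward; lengths in mm; the calibration is good to about 2 mm. A picture is of the moment at which its call begins. get_calibration takes no time and is no camera call.
- env.job_done(): hands the job in, once; it reports no verdict.
The state is a dict: "time_s": time; "qpos": joint angles; "qvel": joint speeds; "effort": joint torques, N m; "ee_pos": TCP position; "ee_rot": TCP orientation; "force": force on the tool from outside, world axes, zero at the start; "torque": the same for the moment, N m; "gripper_width": finger opening in mm.
Only numpy, scipy, OpenCV 4.12 (cv2) and the standard library are available. Lean on these libraries where they do the work, as an engineer would, in place of code of your own. Each camera call takes 0.05 s, during which the arm holds its last target.

## Working session

There is one attempt and no reset: what is moved stays moved. The work goes in short steps, Python scripts to look and compute and a tool call to move; the robot and the scene stay as the last step left them, time stands still between calls to the robot, and variables do not carry over. Pictures are saved under pics/ and viewed, and the job is handed in when it is done.

Besides the shell and the picture viewer there is one more tool, called after "Request:" by a JSON object that holds its "op" and its "data". move_arm: Moves the arm, as the interface text tells. Its arguments: {"type":"object","properties":{"moves":{"type":"array","items":{"type":"array"}},"force":{"type":"number"}},"required":["moves"]}

```bash
mkdir -p pics; ls
python3 - <<'E'
from workcell import status, viewer, env
import cv2
print(status.state())
for n in ("scene","top"):
    f=viewer.grab_frame(n); cv2.imwrite(f"pics/{n}0.png",f[:,:,::-1]); print(n,viewer.get_calibration(n))
E
```

```text
pics
{'time_s': 0.0, 'qpos': array([-7.47132165e+01,  1.83511886e+01,  8.97046727e+01, -5.27192997e-05,
        7.20439661e+01, -1.14647259e+00]), 'qvel': array([ 0.08531653, -0.08315222,  0.07797576, -0.03279356, -0.06448833,
       -0.07380131]), 'effort': array([-2.75551924e-03, -4.12466168e+01, -2.31976354e+01,  7.26283388e-02,
        4.57508722e-02, -1.33773838e-04]), 'ee_pos': array([ 162.56761636, -551.16865383,  291.43644257]), 'ee_rot': array([-91.1177045 ,  89.90017255, 105.31556784]), 'force': array([ 0.32389117, -0.68765253,  0.5173011 ]), 'torque': array([ 0.0309609 ,  0.00542772, -0.03852144]), 'gripper_width': 90.98206671263492}
scene {'camera_matrix': array([[586.79946424,   0.        , 314.61806435],
       [  0.        , 586.79946424, 238.28345866],
       [  0.        ,   0.        ,   1.        ]]), 'eye': array([ 360.54265563, -678.87928701,  927.98175053]), 'rotation': array([-137.62523128,   -0.8063666 ,  -14.19553892])}
top {'camera_matrix': array([[503.08894201,   0.        , 310.09371284],
       [  0.        , 503.08894201, 250.17445047],
       [  0.        ,   0.        ,   1.        ]]), 'eye': array([441.0781202 ,  69.37808571, 914.62756916]), 'rotation': array([-172.18835204,   -0.39121634,  -91.4340503 ])}
```

View pics/scene0.png

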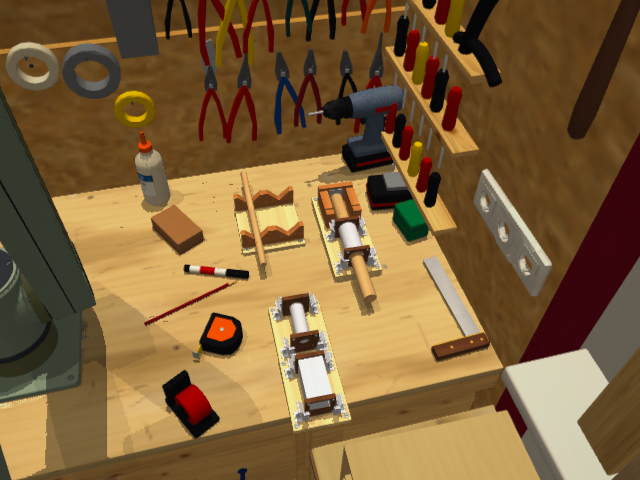

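View pics/top0.png

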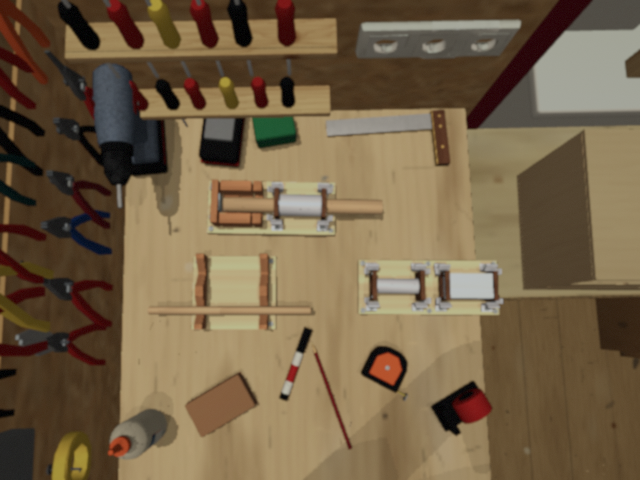

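The top view shows the jig around (270,208) with the thick dowel out to the right (end at 382,207). The rack is at (430,288), with the thin guide left and the square guide right. The dowel rest is at (235,293), with the thin dowel in its lower notch (y≈310) and the upper notch free.

```bash
cat > h.py <<'E'
from workcell import status, viewer, env
import cv2, numpy as np
from scipy.spatial.transform import Rotation as Ro
def cal(n):
    c=viewer.get_calibration(n); return c["camera_matrix"],c["eye"],Ro.from_euler("xyz",c["rotation"],degrees=True).as_matrix()
def ray(n,u,v):
    K,e,R=cal(n); return e,R@np.linalg.solve(K,[u,v,1.])
def onz(n,u,v,z):
    e,d=ray(n,u,v); return e+d*(z-e[2])/d[2]
def proj(n,P):
    K,e,R=cal(n); q=K@(R.T@(np.asarray(P,float)-e)); return q[:2]/q[2]
def tri(a,b):
    A=np.zeros((3,3));B=np.zeros(3)
    ds=[]
    for n,u,v in (a,b):
        e,d=ray(n,u,v); d=d/np.linalg.norm(d); M=np.eye(3)-np.outer(d,d);A+=M;B+=M@e
    return np.linalg.solve(A,B)
def save(n,name,box=None,k=1):
    f=viewer.grab_frame(n)
    if box: x0,y0,x1,y1=box; f=f[y0:y1,x0:x1]
    if k!=1: f=cv2.resize(f,None,fx=k,fy=k,interpolation=cv2.INTER_CUBIC)
    cv2.imwrite(f"pics/{name}.png",f[:,:,::-1]); return f
E
python3 - <<'E'
import cv2
t=cv2.imread("pics/top0.png"); s=cv2.imread("pics/scene0.png")
def c(i,n,b,k): x0,y0,x1,y1=b; cv2.imwrite(f"pics/{n}.png",cv2.resize(i[y0:y1,x0:x1],None,fx=k,fy=k,interpolation=cv2.INTER_CUBIC))
c(t,"t_jig",(195,165,395,245),4)
c(t,"t_rack",(345,250,515,325),4)
c(t,"t_rest",(140,240,320,340),4)
from h import *
for u,v in [(320,240),(310,208)]: print(onz("top",u,v,43))
E
```

```text
[578.06132517  42.61465543  43.        ]
[635.76601858  58.71665177  43.        ]
```

View pics/t_jig.png

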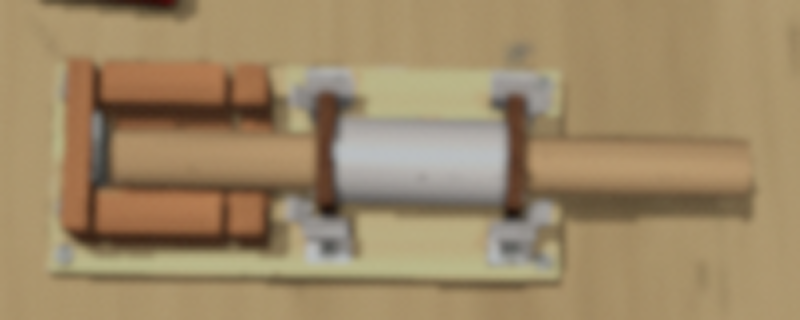

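View pics/t_rack.png

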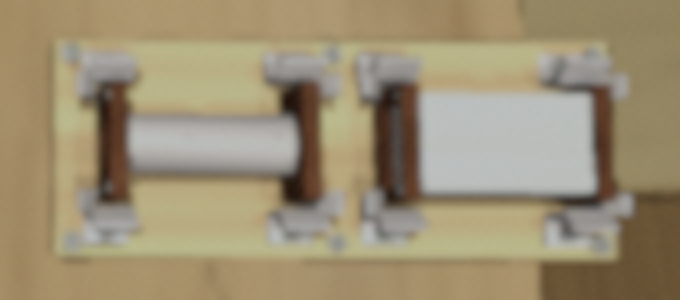

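View pics/t_rest.png

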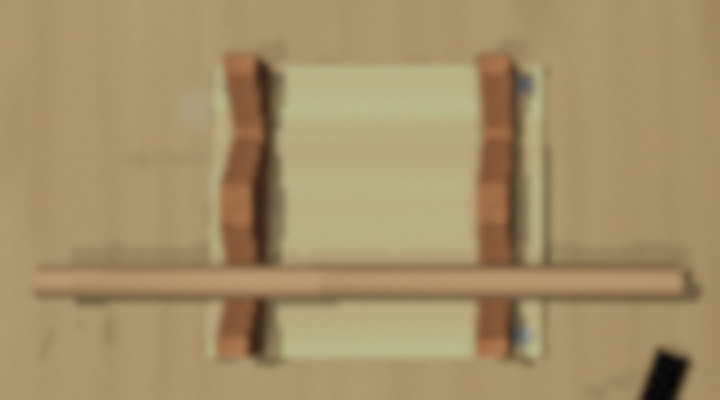

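Run:
```python
from h import *
np.set_printoptions(precision=1,suppress=True)
def P(o,x,y,z): return onz("top",o[0]+x/4-.375,o[1]+y/4-.375,z)
J=(195,165);K=(345,250);S=(140,240)
print("jig base corners");
for x,y in [(52,62),(562,68),(562,282),(50,275)]: print(P(J,x,y,18))
print("thick guide ends z68",P(J,315,152,68),P(J,525,153,68))
print("tube axis", P(J,345,160,43),P(J,500,162,43))
print("dowel ends",P(J,112,156,40),P(J,752,165,40))
print("rack"); c=[P(K,x,y,12) for x,y in [(57,40),(607,40),(617,258),(57,258)]];print(np.array(c),np.mean(c,0))
print("thin guide",P(K,100,141,62),P(K,320,141,62),"tube",P(K,135,145,37),P(K,295,145,37))
print("rest"); c=[P(S,x,y,10) for x,y in [(218,65),(545,65),(545,357),(207,357)]];print(np.array(c),np.mean(c,0))
print("thin",P(S,33,281,36),P(S,685,282,36))
# V bottoms of the free notch  (z=26) and center peak rim z=50
print("R0",Ro.from_euler('xyz',status.state()['ee_rot'],degrees=True).as_matrix())
for n,b in (("s_jig",(305,175,385,310)),("s_rack",(260,285,355,425)),("s_rest",(225,165,315,275))):
    f=cv2.imread("pics/scene0.png")[b[1]:b[3],b[0]:b[2]]; cv2.imwrite(f"pics/{n}.png",cv2.resize(f,None,fx=4,fy=4,interpolation=cv2.INTER_CUBIC))
```

```text
jig base corners
[697.9 244.5  18. ]
[689.6  11.1  18. ]
[590.2  14.3  18. ]
[599.  245.2  18. ]
thick guide ends z68 [641.1 121.8  68. ] [638.5  31.5  68. ]
tube axis [643.1 110.1  43. ] [640.6  41.5  43. ]
dowel ends [648.  213.6  40. ] [637.3 -70.5  40. ]
rack
[[ 545.4  -27.6   12. ]
 [ 539.3 -276.7   12. ]
 [ 441.5 -273.8   12. ]
 [ 447.7  -23.9   12. ]] [ 493.5 -150.5   12. ]
thin guide [496.1 -38.8  62. ] [ 493.8 -132.2   62. ] tube [495.5 -57.2  37. ] [ 493.8 -127.1   37. ]
rest
[[559.6 270.1  10. ]
 [556.1 122.3  10. ]
 [425.4 124.4  10. ]
 [429.2 274.2  10. ]] [492.6 197.8  10. ]
thin [463.9 343.7  36. ] [456.5  61.6  36. ]
R0 [[-0.   0.3 -1. ]
 [ 0.  -1.  -0.3]
 [-1.  -0.  -0. ]]
```

View pics/s_jig.png

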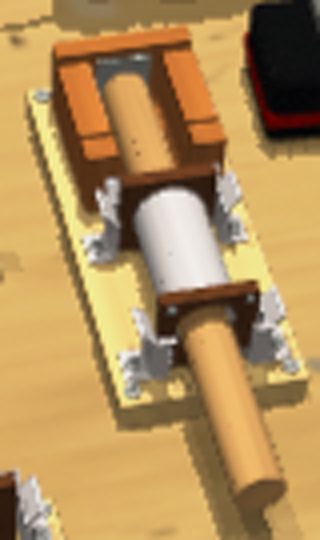

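View pics/s_rack.png

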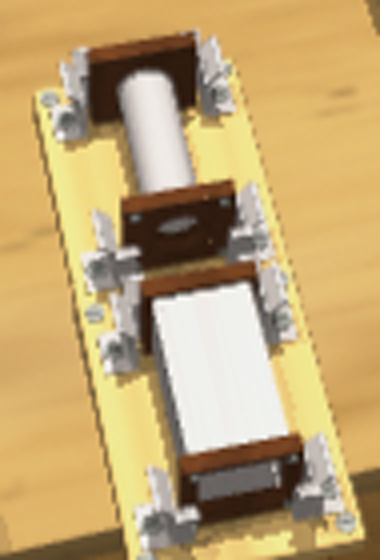

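View pics/s_rest.png

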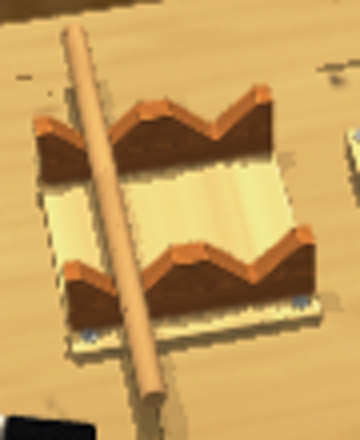

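The scene crops agree with the top view: the near-left rest notch is occupied and the far one is free. Next I'll check how far the tool shelf overhangs, and the height of the nearby objects.

Run:
```python
from h import *
np.set_printoptions(precision=2,suppress=True)
print("shelf near corner",tri(("top",330,115),("scene",455,226)))
print("shelf far corner",tri(("top",141,117),("scene",388,52)))
print("green",tri(("top",297,143),("scene",427,232)),tri(("top",255,146),("scene",405,241)))
print("box corner right", tri(("top",517,180),("scene",345,447)))
s=status.state();R=Ro.from_euler('xyz',s['ee_rot'],degrees=True).as_matrix();print(R, np.degrees(np.arctan2(R[1,1],R[0,1])))
# independent two-view axis checks
print("thick near end top", tri(("top",195+750/4,165+165/4),("scene",305+265/4,175+490/4)))
print("thin near end", tri(("top",140+685/4,240+282/4),("scene",225+150/4,165+393/4)))
print("rack thin guide near plate top corners",tri(("top",345+318/4,250+82/4),("scene",260+237/4,285+183/4)))
for u,v in [(415,213),(410,213)]: print("spot",onz("top",u,v,0))
```

```text
shelf near corner [808.97  17.33  96.35]
shelf far corner [717.09 258.05 343.31]
green [785.68  76.    25.09] [ 807.03  168.58 -100.7 ]
box corner right [ 593.01 -315.34   42.29]
[[-0.    0.28 -0.96]
 [ 0.   -0.96 -0.28]
 [-1.   -0.   -0.  ]] -73.5668034442868
thick near end top [636.29 -69.76  43.57]
thin near end [455.35  61.1   42.12]
rack thin guide near plate top corners [ 518.7  -132.46   66.35]
spot [ 631.31 -136.46    0.  ]
spot [ 631.53 -127.17    0.  ]
```

Request:
{"op": "move_arm", "data": {"moves": [[[11.2, -38.5, -61.0], -1.247, 0.1], [[11.2, -38.5, -61.0], -1.247, 0.1], [[11.2, -38.5, -61.0], -1.247, 0.1], [[11.2, -38.5, -61.0], -1.247, 0.1], [[11.2, -38.5, -61.0], -1.247, 0.1], [[11.2, -38.5, -61.0], -1.247, 0.1], [[11.2, -38.5, -61.0], -1.247, 0.1], [[11.2, -38.5, -61.0], -1.247, 0.1], [[11.2, -38.5, -61.0], -1.247, 0.1], [[11.2, -38.5, -61.0], -1.247, 0.1], [[11.2, -38.5, -61.0], -1.247, 0.1], [[11.2, -38.5, -61.0], -1.247, 0.1], [[11.2, -38.5, -61.0], -1.247, 0.1], [[11.2, -38.5, -61.0], -1.247, 0.1], [[11.2, -38.5, -61.0], -1.247, 0.1], [[11.2, -38.5, -61.0], -1.247, 0.1]], "force": 40}}

```text
time_s: 2.1
ee_pos: [638.4, -10.7, 180.7]
ee_rot: [68.1, 90.0, -24.2]
force: [0.0, -0.9, -0.1]
gripper_width: 49.9
```

```bash
cat >> h.py <<'E'
def pose():
    s=status.state();R=Ro.from_euler('xyz',s['ee_rot'],degrees=True).as_matrix()
    return s, s['ee_pos'], np.degrees(np.arctan2(R[1,1],R[0,1]))
def to(cmd,h,target,th=None):
    "cmd TCP, heading deg, target TCP -> tool shift cm, turn rad"
    d=np.asarray(target,float)-cmd; c,s_=np.cos(np.radians(h)),np.sin(np.radians(h))
    print("shift cm",np.round([-d[2]/10,(c*d[0]+s_*d[1])/10,(s_*d[0]-c*d[1])/10],2),"turn",None if th is None else round(-np.radians(th-h),4))
E
python3 - <<'E'
from h import *
s,p,h=pose();print(p,h,s['qpos'],s['qvel'].round(2),s['time_s'])
f=save("top","t1",(195,150,455,245),3); save("scene","s1",(290,150,450,320),4)
s,p,h=pose();print(p,h)
E
```

```text
[638.38401204 -10.70876259 180.69650926] -2.202370740987452 [-1.98962956e+00  2.86812626e+01  8.98685602e+01 -9.76019130e-03
  6.14291327e+01  2.17408938e-01] [ 0.24  0.14 -0.27  0.01 -0.03  0.03] 2.1
[638.57076563 -10.40959363 180.64895962] -2.1802674187801494
```

View pics/t1.png

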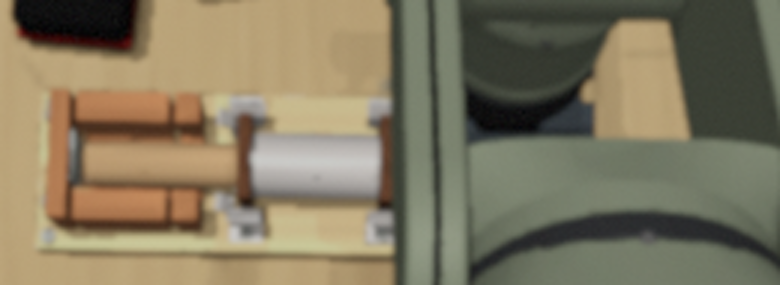

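View pics/s1.png

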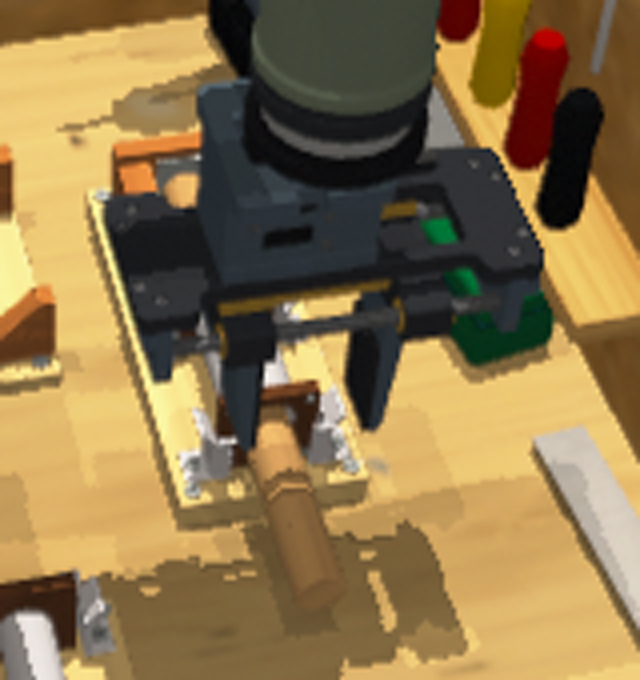

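The gripper straddles the protruding dowel. I'll descend and grip.

Request:
{"op": "move_arm", "data": {"moves": [[[5.0, 0, 0], 0, 0.0], [[8.0, 0, 0], 0, 0.0], [[8.0, 0, 0], 0, 0.0], [[8.0, 0, 0], 0, -0.6], [[8.0, 0, 0], 0, -0.6], [[8.0, 0, 0], 0, -0.6], [[8.0, 0, 0], 0, -0.6], [[8.0, 0, 0], 0, -0.6], [[8.0, 0, 0], 0, -0.6]], "force": 40}}

```text
time_s: 3.32
ee_pos: [639.6, -9.8, 101.6]
ee_rot: [86.8, 89.9, -5.3]
force: [-0.0, -1.0, 6.3]
gripper_width: 25.5
```

Request:
{"op": "move_arm", "data": {"moves": [[[-0.1, 0.05, 0], 0, -0.6], [[-0.15, 0.05, 0], 0, -0.6]]}}

```text
time_s: 3.58
ee_pos: [639.6, -9.8, 102.0]
ee_rot: [83.3, 89.9, -8.8]
force: [0.8, -1.1, 1.3]
gripper_width: 25.3
```

Request:
{"op": "move_arm", "data": {"moves": [[[0, 0, 1.5], 0, -0.6], [[0, 0, 4], 0, -0.6], [[0, 0, 7], 0, -0.6], [[0, 0, 10], 0, -0.6], [[0, 0, 13], 0, -0.6], [[0, 0, 16], 0, -0.6], [[0, 0, 19], 0, -0.6], [[0, 0, 22], 0, -0.6], [[0, 0, 22], 0, -0.6]]}}

```text
time_s: 4.7
ee_pos: [630.2, -232.4, 100.8]
ee_rot: [-73.7, 89.9, -166.0]
force: [-0.4, -0.0, -0.4]
gripper_width: 25.5
```

Run:
```python
from h import *
f=save("top","t2"); save("scene","s2")
s,p,h=pose();print(p,h)
```

```text
[ 630.42021749 -229.930968    100.95032736] -2.178323399062718
```

View pics/t2.png

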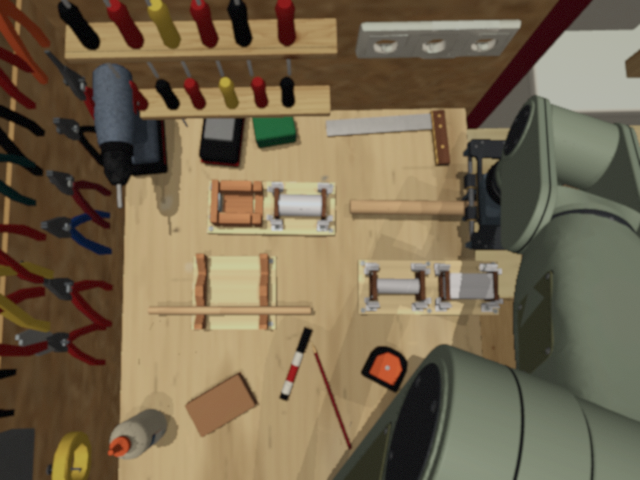

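View pics/s2.png

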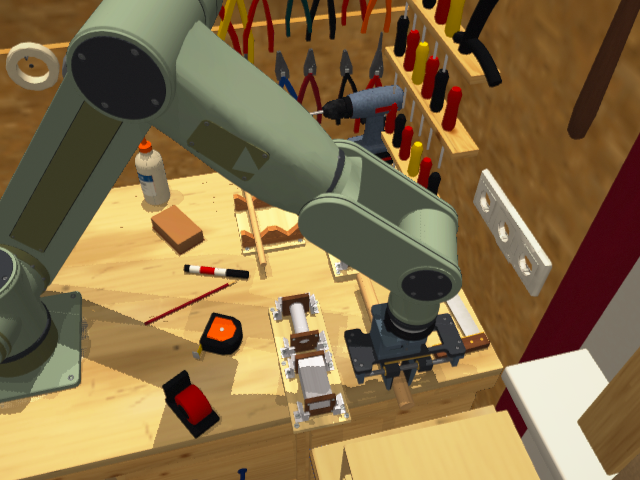

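Run:
```python
from h import *
c=np.array([631.2,-229.5,101.8]);print(onz("top",351,207.5,41))
to(c,-2.12,[523,108,180],-1.4); to(c,-2.12,[523,108,112],-1.4); to(c,-2.12,[523,108,105],-1.4)
```

```text
[635.40867377 -14.06564057  41.        ]
shift cm [ -7.82 -12.06 -33.33] turn -0.0126
shift cm [ -1.02 -12.06 -33.33] turn -0.0126
shift cm [ -0.32 -12.06 -33.33] turn -0.0126
```

Request:
{"op": "move_arm", "data": {"moves": [[[-4, 0, 0], 0, -0.6], [[-7.8, -2, -2], -0.0126, -0.6], [[-7.8, -12.06, -33.33], -0.0126, -0.6], [[-7.8, -12.06, -33.33], -0.0126, -0.6], [[-7.8, -12.06, -33.33], -0.0126, -0.6], [[-7.8, -12.06, -33.33], -0.0126, -0.6], [[-7.8, -12.06, -33.33], -0.0126, -0.6], [[-7.8, -12.06, -33.33], -0.0126, -0.6], [[-7.8, -12.06, -33.33], -0.0126, -0.6], [[-7.8, -12.06, -33.33], -0.0126, -0.6], [[-7.8, -12.06, -33.33], -0.0126, -0.6]]}}

```text
time_s: 6.18
ee_pos: [523.4, 106.7, 179.6]
ee_rot: [0.7, 90.0, -90.8]
force: [0.6, -0.2, -0.9]
gripper_width: 25.0
```

Run:
```python
from h import *
f=save("top","t3",(130,230,330,340),4); save("scene","s3",(200,130,360,280),4)
s,p,h=pose();print(p,h)
```

```text
[523.36238882 106.84555729 179.64449219] -1.5024293332422793
```

View pics/t3.png

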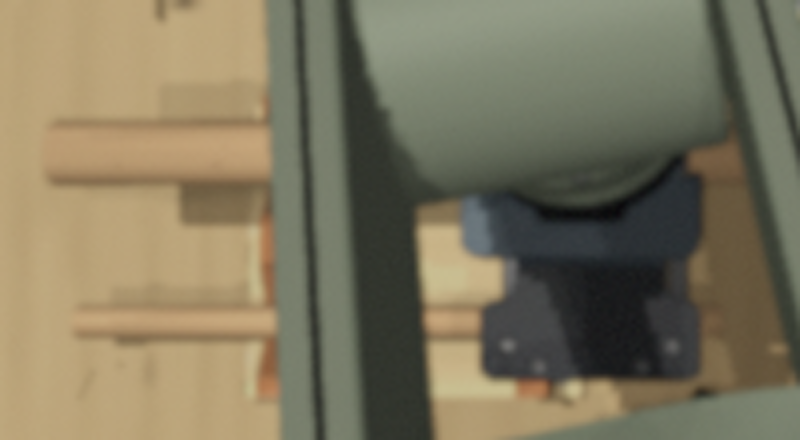

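View pics/s3.png

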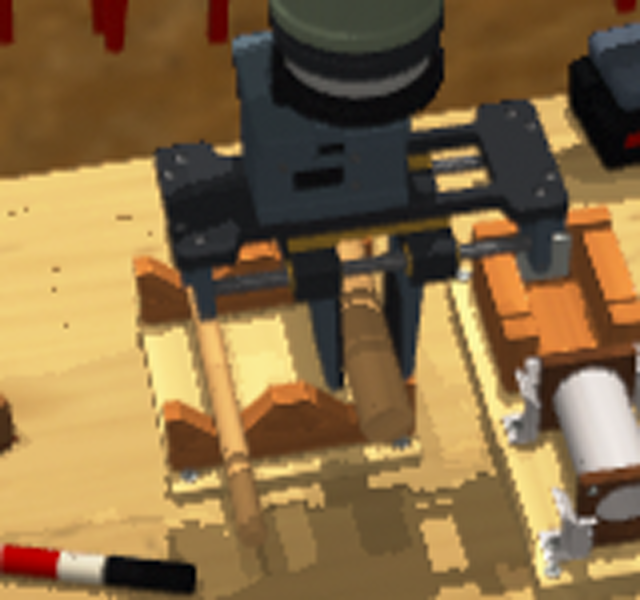

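The dowel hangs above the free notch. I'll lower it in.

Request:
{"op": "move_arm", "data": {"moves": [[[5, 0, 0], 0, -0.6], [[6.8, 0, 0], 0, -0.6], [[7.2, 0, 0], 0, -0.6], [[7.4, 0, 0], 0, -0.6], [[7.4, 0, 0], 0, -0.6]]}}

```text
time_s: 6.9
ee_pos: [523.4, 107.8, 106.5]
ee_rot: [95.0, 89.9, 3.6]
force: [-0.1, -1.3, 0.1]
gripper_width: 25.0
```

Request:
{"op": "move_arm", "data": {"moves": [[[0.1, 0, 0], 0, -0.6], [[0.2, 0, 0], 0, -0.6], [[0.2, 0, 0], 0, -0.6]]}}

```text
time_s: 7.28
ee_pos: [523.4, 107.8, 105.8]
ee_rot: [88.6, 89.9, -2.7]
force: [-3.1, -2.4, 12.5]
gripper_width: 25.2
```

Request:
{"op": "move_arm", "data": {"moves": [[[0, 0, 0], 0, 0.15], [[0, 0, 0], 0, 0.15], [[0, 0, 0], 0, 0.15], [[-4, 0, 0], 0, 0.15], [[-8, 0, 0], 0, 0.15], [[-10, 0, 0], 0, 0.15]]}}

```text
time_s: 8.02
ee_pos: [523.8, 108.2, 205.7]
ee_rot: [101.3, 89.8, 9.9]
force: [0.5, 0.6, -0.6]
gripper_width: 52.3
```

Run:
```python
from h import *
f=save("top","t4",(130,230,330,340),4); save("scene","s4",(200,130,360,280),4)
s,p,h=pose();print(p,h)
```

```text
[524.23096092 108.26128643 205.87683086] -1.395963669540423
```

View pics/s4.png

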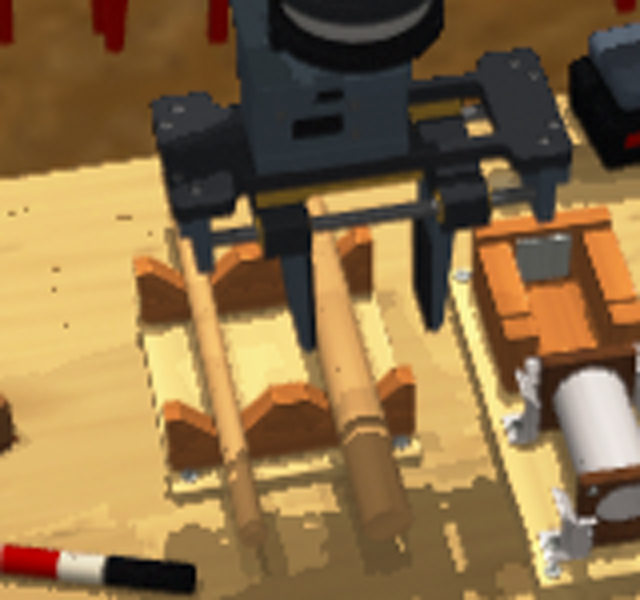

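Run:
```python
from h import *
c=np.array([523,108,203.8])
to(c,-1.4,[642,76.3,160],-2.1); to(c,-1.4,[642,76.3,103],-2.1)
```

```text
shift cm [ 4.38 11.97  2.88] turn 0.0122
shift cm [10.08 11.97  2.88] turn 0.0122
```

Request:
{"op": "move_arm", "data": {"moves": [[[0, 6, 1.44], 0.0122, 0.5], [[2, 11.97, 2.88], 0.0122, 0.5], [[4.4, 11.97, 2.88], 0.0122, 0.5], [[4.4, 11.97, 2.88], 0.0122, 0.5], [[4.4, 11.97, 2.88], 0.0122, 0.5]]}}

```text
time_s: 8.75
ee_pos: [641.5, 76.5, 159.6]
ee_rot: [-79.7, 90.0, -171.8]
force: [0.3, 0.6, -0.1]
gripper_width: 68.4
```

Run:
```python
from h import *
f=save("top","t5",(195,150,355,270),4); save("scene","s5",(270,130,430,280),4)
s,p,h=pose();print(p,h)
```

```text
[641.88432487  76.58089584 160.81783675] -2.0683762807817376
```

View pics/s5.png

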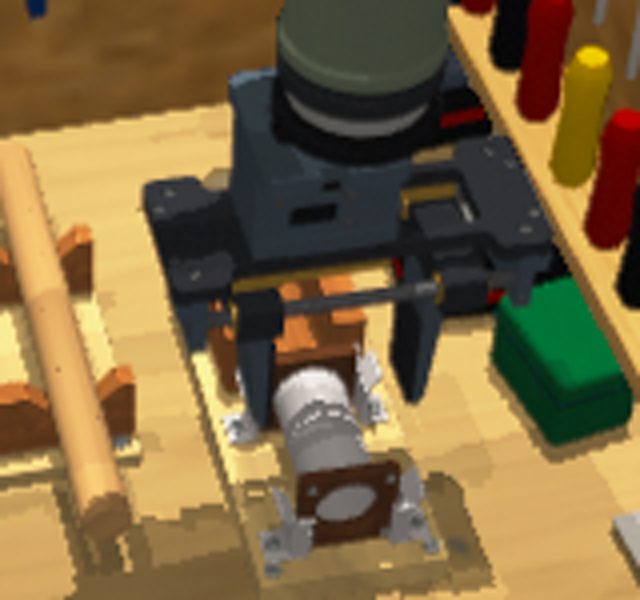

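View pics/t5.png

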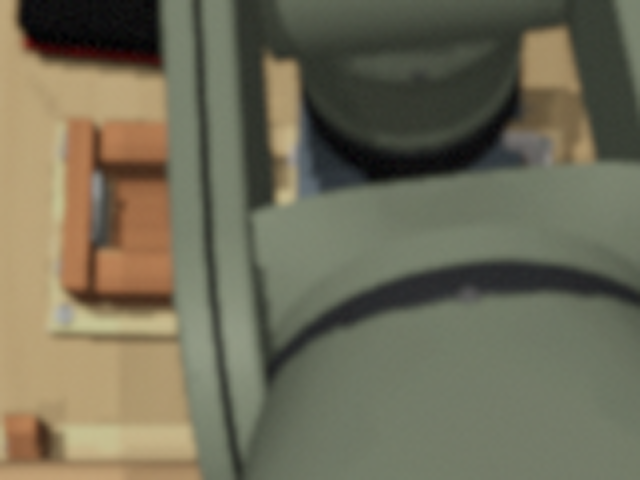

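Request:
{"op": "move_arm", "data": {"moves": [[[3, 0, 0], 0, 0.5], [[5.0, 0, 0], 0, 0.5], [[5.7, 0, 0], 0, 0.5], [[5.7, 0, 0], 0, 0.5], [[5.7, 0, 0], 0, -0.4], [[5.7, 0, 0], 0, -0.4], [[5.7, 0, 0], 0, -0.4], [[5.7, 0, 0], 0, -0.4], [[5.7, 0, 0], 0, -0.4], [[5.7, 0, 0], 0, -0.4]], "force": 25}}

```text
time_s: 10.1
ee_pos: [642.1, 76.2, 103.0]
ee_rot: [82.6, 90.0, -9.5]
force: [-0.9, -0.4, 4.0]
gripper_width: 36.0
```

Request:
{"op": "move_arm", "data": {"moves": [[[-1, 0, 0], 0, -0.4], [[-2.5, 0, 0], 0, -0.4], [[-4.5, 0, 0], 0, -0.4], [[-6.5, 0, 0], 0, -0.4], [[-7, 0, 0], 0, -0.4]]}}

```text
time_s: 10.72
ee_pos: [642.8, 76.3, 175.0]
ee_rot: [96.7, 89.8, 4.6]
force: [0.6, -0.9, -0.8]
gripper_width: 36.6
```

Run:
```python
from h import *
save("scene","s6",(270,110,430,280),4)
s,p,h=pose();print(p,h,s['force'],s['gripper_width'])
c=np.array([642,76.3,103+70])
for z in (173,92,85): to(c,-2.1,[631,-140,z])
```

```text
[642.54937109  76.32059533 174.60983343] -2.097060553888215 [ 0.37455787  0.74991756 -1.83958706] 36.484410593105586
shift cm [-0.   -0.31 21.66] turn None
shift cm [ 8.1  -0.31 21.66] turn None
shift cm [ 8.8  -0.31 21.66] turn None
```

View pics/s6.png

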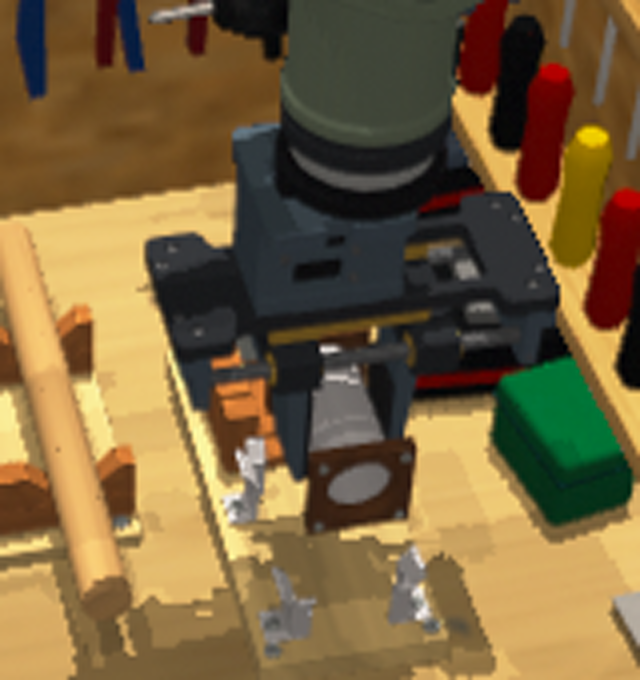

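Request:
{"op": "move_arm", "data": {"moves": [[[0, -0.1, 6], 0, -0.4], [[0, -0.2, 12], 0, -0.4], [[0, -0.31, 18], 0, -0.4], [[3, -0.31, 21.66], 0, -0.4], [[6.5, -0.31, 21.66], 0, -0.4], [[8.3, -0.31, 21.66], 0, -0.4], [[8.7, -0.31, 21.66], 0, -0.4], [[8.8, -0.31, 21.66], 0, -0.4], [[8.8, -0.31, 21.66], 0, -0.4]]}}

```text
time_s: 11.9
ee_pos: [631.7, -139.7, 85.7]
ee_rot: [81.6, 89.9, -10.4]
force: [0.1, 0.1, -1.8]
gripper_width: 36.2
```

Request:
{"op": "move_arm", "data": {"moves": [[[0.1, 0, 0], 0, -0.4], [[0.15, 0, 0], 0, -0.4]]}}

```text
time_s: 12.15
ee_pos: [631.7, -139.8, 85.0]
ee_rot: [88.0, 89.9, -4.1]
force: [-1.1, 0.4, 8.5]
gripper_width: 36.5
```

Run:
```python
from h import *
c=np.array([631,-140,183.5])
for z in (150,97): to(c,-2.1,[495,-88.5,z],-1.4)
```

```text
shift cm [  3.35 -13.78  -4.65] turn -0.0122
shift cm [  8.65 -13.78  -4.65] turn -0.0122
```

Request:
{"op": "move_arm", "data": {"moves": [[[0, 0, 0], 0, 0.4], [[0, 0, 0], 0, 0.4], [[0, 0, 0], 0, 0.4], [[-4, 0, 0], 0, 0.4], [[-8, 0, 0], 0, 0.4], [[-10, 0, 0], 0, 0.4]]}}

```text
time_s: 12.9
ee_pos: [631.7, -140.3, 185.7]
ee_rot: [77.6, 89.8, -14.5]
force: [0.6, 0.6, -0.4]
gripper_width: 63.8
```

Request:
{"op": "move_arm", "data": {"moves": [[[0, -6, -2], -0.0122, 0.4], [[2, -12, -4], -0.0122, 0.4], [[3.35, -13.78, -4.65], -0.0122, 0.4], [[3.35, -13.78, -4.65], -0.0122, 0.4], [[3.35, -13.78, -4.65], -0.0122, 0.4]]}}

```text
time_s: 13.52
ee_pos: [496.9, -89.1, 150.6]
ee_rot: [77.9, 89.8, -13.5]
force: [0.5, -0.8, 0.4]
gripper_width: 63.9
```

Run:
```python
from h import *
save("scene","s7",(240,200,420,350),4);save("top","t7",(310,160,500,300),4)
s,p,h=pose();print(p,h,s['force'],s['gripper_width'])
```

```text
[496.940445   -89.17883025 150.45320586] -1.4139897980137286 [-0.33578272  0.20220513  0.04763643] 63.8092039242619
```

View pics/s7.png

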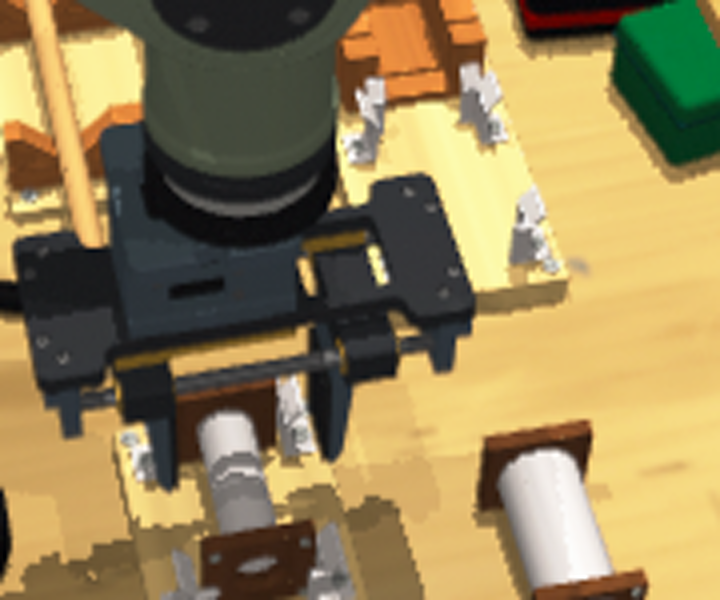

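View pics/t7.png

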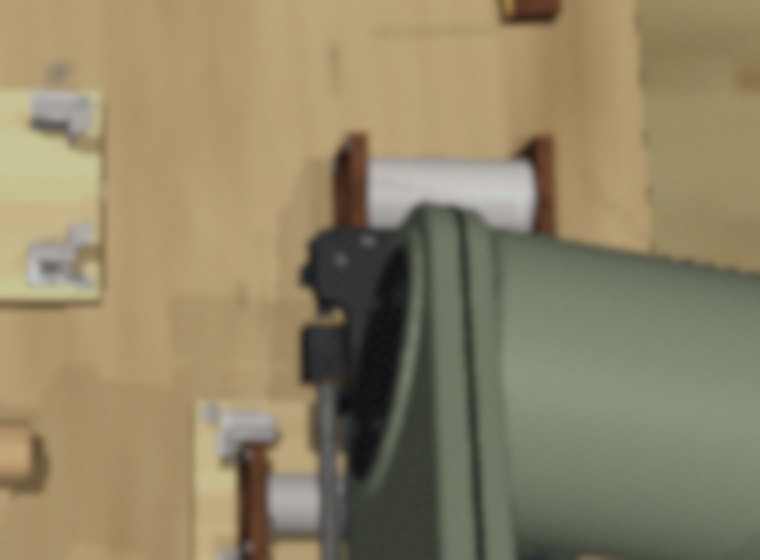

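Request:
{"op": "move_arm", "data": {"moves": [[[3, -0.2, 0], 0, 0.4], [[5.0, -0.2, 0], 0, 0.4], [[5.35, -0.2, 0], 0, 0.4], [[5.35, -0.2, 0], 0, -0.7], [[5.35, -0.2, 0], 0, -0.7], [[5.35, -0.2, 0], 0, -0.7], [[5.35, -0.2, 0], 0, -0.7], [[5.35, -0.2, 0], 0, -0.7], [[5.35, -0.2, 0], 0, -0.7], [[5.35, -0.2, 0], 0, -0.7]]}}

```text
time_s: 14.88
ee_pos: [493.4, -88.6, 96.7]
ee_rot: [79.0, 89.9, -12.4]
force: [0.7, 0.3, 5.4]
gripper_width: 24.9
```

Request:
{"op": "move_arm", "data": {"moves": [[[-1, 0, 0], 0, -0.7], [[-2.5, 0, 0], 0, -0.7], [[-4.5, 0, 0], 0, -0.7], [[-6.5, 0, 0], 0, -0.7], [[-8, 0, 0], 0, -0.7], [[-8, 0, 0], 0, -0.7]]}}

```text
time_s: 15.62
ee_pos: [493.2, -88.6, 177.5]
ee_rot: [75.2, 89.9, -16.2]
force: [0.3, -0.3, -0.9]
gripper_width: 25.1
```

Run:
```python
from h import *
save("scene","s8",(240,180,420,350),4);save("top","t8",(310,200,510,330),4)
s,p,h=pose();print(p,h,s['force'],s['gripper_width'])
to(p,h,[642.1,76.3,175],-2.1)
```

```text
[492.42810385 -88.44776274 175.96996812] -1.39708132203004 [-0.30064014  0.77519959 -1.66217859] 24.761530621590516
shift cm [  0.1   14.56 -16.83] turn 0.0123
```

View pics/s8.png

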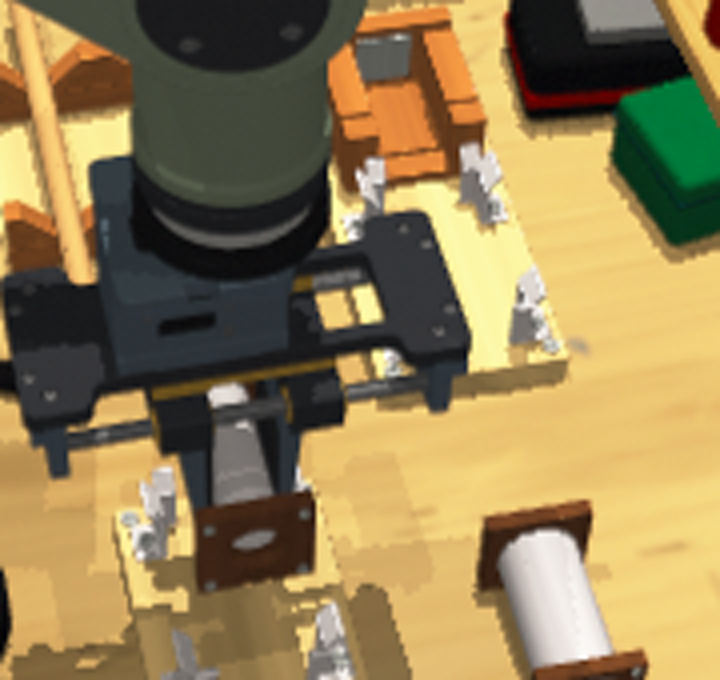

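View pics/t8.png

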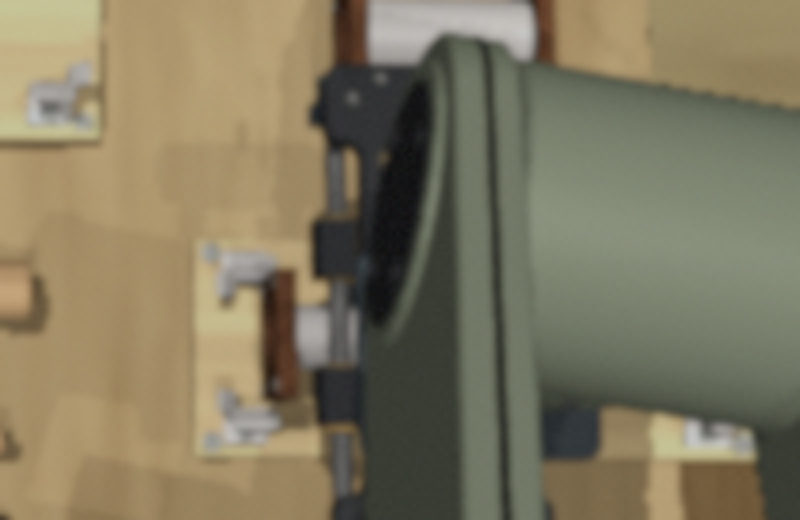

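Run:
```python
from h import *
print(onz("top",310+262/4-.4,200+333/4-.4,141))
print(onz("scene",240+195/4-.4,180+512/4-.4,141),onz("scene",240+313/4-.4,180+495/4-.4,141))
```

```text
[493.86705735 -37.36084944 141.        ]
[ 467.84066221 -124.42983306  141.        ] [ 516.93730649 -127.51268267  141.        ]
```

Run:
```python
from h import *
for u,v in [(305,460),(415,440)]: print(onz("scene",270+u/4-.4,110+v/4-.4,139.6))
# initial thin guide in rack, scene: near plate top corners, z=62 ; crop s_rack (260,285)
for u,v in [(122,203),(237,184),(90,50),(197,34)]: print("rack thin",onz("scene",260+u/4-.4,285+v/4-.4,62))
for u,v in [(160,295),(258,283)]: print("jig thick near",onz("scene",305+u/4-.4,175+v/4-.4,68))
# thick guide on bench, s8
for u,v in [(535,668),(645,650),(485,520),(590,504)]: print("bench thick",onz("scene",240+u/4-.4,180+v/4-.4,50))
```

```text
[612.66656256  35.63944487 139.6       ]
[666.56966406  36.11619802 139.6       ]
rack thin [ 468.85897862 -126.92937048   62.        ]
rack thin [ 519.77054447 -129.26831155   62.        ]
rack thin [472.57672995 -43.16991552  62.        ]
rack thin [522.303284   -45.80206729  62.        ]
jig thick near [615.18959109  39.36892551  68.        ]
jig thick near [664.27032358  35.68184873  68.        ]
bench thick [ 605.73786043 -175.85780708   50.        ]
bench thick [ 655.36456636 -178.56877219   50.        ]
bench thick [607.85620286 -95.82182321  50.        ]
bench thick [657.46471655 -98.62802053  50.        ]
```

Request:
{"op": "move_arm", "data": {"moves": [[[0, 4, -4.5], 0.0123, -0.7], [[0, 8, -9], 0.0123, -0.7], [[0, 12, -13.5], 0.0123, -0.7], [[0, 14.6, -16.8], 0.0123, -0.7], [[0, 14.6, -16.8], 0.0123, -0.7], [[0, 14.6, -16.8], 0.0123, -0.7]]}}

```text
time_s: 16.48
ee_pos: [641.9, 75.5, 174.9]
ee_rot: [-72.7, 89.8, -164.8]
force: [-0.6, 0.4, -2.4]
gripper_width: 24.9
```

Run:
```python
from h import *
save("scene","s9",(270,110,430,280),4)
s,p,h=pose();print(p,h,s['force'],s['gripper_width'])
to(p,h,[642.3,76.5,103],-2.1)
```

```text
[641.87459686  75.06213694 175.26368142] -2.1307094654377283 [ 0.11662224 -0.17470873 -0.25538638] 24.668746324026436
shift cm [ 7.23  0.04 -0.15] turn -0.0005
```

View pics/s9.png

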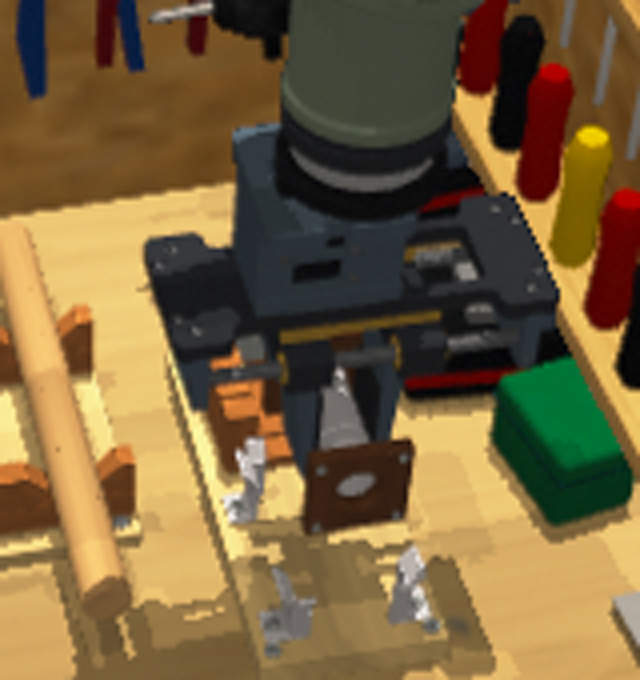

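Request:
{"op": "move_arm", "data": {"moves": [[[1, 0.06, -0.12], 0, -0.7], [[3, 0.06, -0.12], 0, -0.7], [[4.5, 0.06, -0.12], 0, -0.7], [[5.5, 0.06, -0.12], 0, -0.7], [[6.3, 0.06, -0.12], 0, -0.7], [[6.9, 0.06, -0.12], 0, -0.7], [[7.1, 0.06, -0.12], 0, -0.7], [[7.1, 0.06, -0.12], 0, -0.7]]}}

```text
time_s: 17.52
ee_pos: [643.8, 77.1, 105.4]
ee_rot: [82.1, 90.0, -10.0]
force: [0.6, -0.3, -1.8]
gripper_width: 24.5
```

Request:
{"op": "move_arm", "data": {"moves": [[[0.1, 0, 0], 0, -0.7], [[0.2, 0, 0], 0, -0.7], [[0.25, 0, 0], 0, -0.7], [[0.25, 0, 0], 0, -0.7]]}}

```text
time_s: 18.02
ee_pos: [643.7, 77.0, 102.8]
ee_rot: [70.6, 90.0, -21.5]
force: [0.1, -0.4, -1.8]
gripper_width: 24.8
```

Request:
{"op": "move_arm", "data": {"moves": [[[0.08, 0, 0], 0, -0.7], [[0.16, 0, 0], 0, -0.7], [[0.16, 0, 0], 0, -0.7]]}}

```text
time_s: 18.4
ee_pos: [643.6, 77.0, 102.7]
ee_rot: [89.8, 90.0, -2.3]
force: [-2.8, 0.4, 8.2]
gripper_width: 24.9
```

Seated, with contact at the expected height. I'll release and take a look.

Request:
{"op": "move_arm", "data": {"moves": [[[0, 0, 0], 0, 0.4], [[0, 0, 0], 0, 0.4], [[0, 0, 0], 0, 0.4], [[0, 0, 0], 0, 0.4], [[-4, 0, 0], 0, 0.4], [[-8, 0, 0], 0, 0.4], [[-8, 0, 0], 0, 0.4]]}}

```text
time_s: 19.27
ee_pos: [645.5, 77.2, 184.8]
ee_rot: [97.5, 89.6, 5.4]
force: [-0.4, 0.2, 0.4]
gripper_width: 63.8
```

Run:
```python
from h import *
save("scene","s10",(270,110,430,280),4)
s,p,h=pose();print(p,h,s['force'],s['gripper_width'])
to(p,h,[631.7,-139.8,183])
```

```text
[644.2570468   77.10361719 182.5773413 ] -2.1025822494207107 [ 0.32791474 -0.64308385 -0.03882752] 63.80591650433215
shift cm [-0.04 -0.46 21.72] turn None
```

View pics/s10.png

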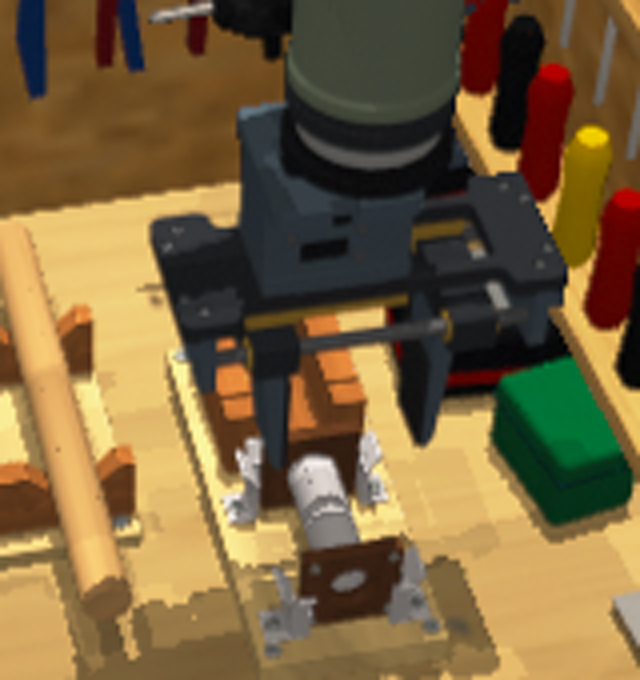

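Request:
{"op": "move_arm", "data": {"moves": [[[0, -0.2, 6], 0, 0.4], [[0, -0.3, 12], 0, 0.4], [[0, -0.46, 18], 0, 0.4], [[0, -0.46, 21.7], 0, 0.4], [[4, -0.46, 21.7], 0, 0.4], [[8, -0.46, 21.7], 0, 0.4], [[9.6, -0.46, 21.7], 0, 0.4], [[9.7, -0.46, 21.7], 0, 0.4], [[9.7, -0.46, 21.7], 0, -0.5], [[9.7, -0.46, 21.7], 0, -0.5], [[9.7, -0.46, 21.7], 0, -0.5], [[9.7, -0.46, 21.7], 0, -0.5], [[9.7, -0.46, 21.7], 0, -0.5], [[9.7, -0.46, 21.7], 0, -0.5]]}}

```text
time_s: 21.08
ee_pos: [631.6, -139.7, 85.2]
ee_rot: [80.4, 89.9, -11.7]
force: [-0.8, 0.7, 5.6]
gripper_width: 36.2
```

Request:
{"op": "move_arm", "data": {"moves": [[[-2, 0, 0], 0, -0.5], [[-5, 0, 0], 0, -0.5], [[-9, 0, 0], 0, -0.5], [[-9, 0, 0], 0, -0.5], [[-9, 0, 0], 0, -0.5]]}}

```text
time_s: 21.7
ee_pos: [630.2, -139.5, 172.7]
ee_rot: [-98.1, 89.9, 169.8]
force: [-0.4, 0.1, -1.3]
gripper_width: 36.2
```

Run:
```python
from h import *
s,p,h=pose();print(p,h,s['force'],s['gripper_width'])
to(p,h,[494.2,-88.7,176],-1.4)
```

```text
[ 630.1853053  -139.46347721  172.71697291] -2.099830569248468 [-0.42442377  0.13377923 -1.30410317] 36.22374143924363
shift cm [ -0.33 -13.78  -4.57] turn -0.0122
```

Request:
{"op": "move_arm", "data": {"moves": [[[0, -5, -1.7], -0.0122, -0.5], [[0, -10, -3.4], -0.0122, -0.5], [[-0.2, -13.75, -4.57], -0.0122, -0.5], [[-0.2, -13.75, -4.57], -0.0122, -0.5], [[-0.2, -13.75, -4.57], -0.0122, -0.5]]}}

```text
time_s: 22.32
ee_pos: [495.7, -89.1, 175.4]
ee_rot: [-74.2, 90.0, -165.6]
force: [-0.2, 0.3, -1.9]
gripper_width: 36.3
```

Run:
```python
from h import *
for i in range(3):
    s,p,h=pose();print(p,h,s['force'],s['gripper_width']); f=viewer.grab_frame("top")
save("scene","s11",(240,180,420,350),4)
s,p,h=pose();print(p,h)
```

```text
[495.70807382 -89.07352974 175.36864032] -1.3999399152891787 [-0.16795857  0.26014427 -1.8912608 ] 36.34877644763882
[496.18488508 -89.23130096 175.5224118 ] -1.414428100451935 [ 0.60391475 -0.61473944 -0.97014917] 36.491189424056856
[496.34524153 -89.24405733 175.58433979] -1.411672052430684 [-0.21792171 -0.23644631 -1.25024443] 36.399848275928164
[496.19607708 -89.25898958 175.68501703] -1.4175022108847528
```

View pics/s11.png

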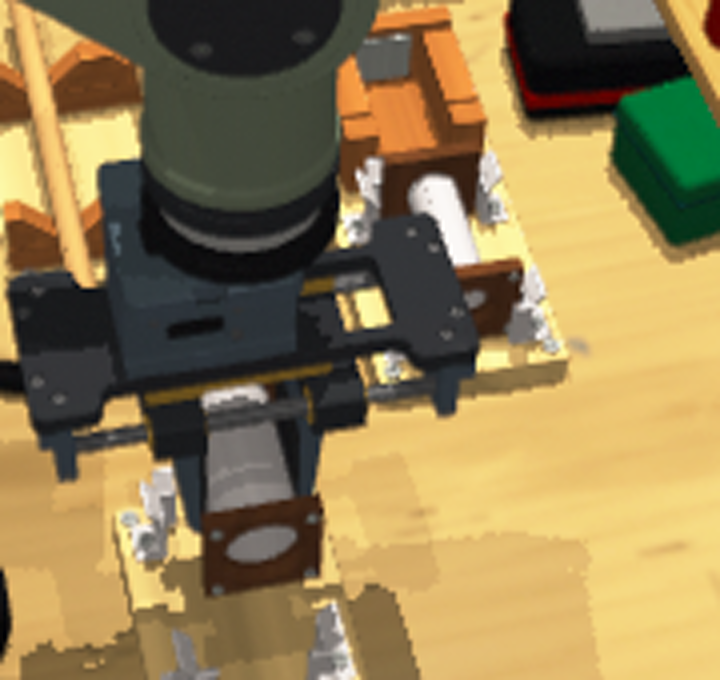

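Request:
{"op": "move_arm", "data": {"moves": [[[1, -0.19, -0.1], 0, -0.5], [[3, -0.19, -0.1], 0, -0.5], [[4.5, -0.19, -0.1], 0, -0.5], [[5.5, -0.19, -0.1], 0, -0.5], [[6.4, -0.19, -0.1], 0, -0.5], [[7.2, -0.19, -0.1], 0, -0.5], [[7.6, -0.19, -0.1], 0, -0.5], [[7.6, -0.19, -0.1], 0, -0.5]]}}

```text
time_s: 23.52
ee_pos: [493.5, -87.9, 100.0]
ee_rot: [-56.8, 90.0, -148.2]
force: [0.7, 1.0, -1.2]
gripper_width: 36.3
```

Request:
{"op": "move_arm", "data": {"moves": [[[0.1, 0, 0], 0, -0.5], [[0.2, 0, 0], 0, -0.5], [[0.3, 0, 0], 0, -0.5], [[0.35, 0, 0], 0, -0.5], [[0.35, 0, 0], 0, -0.5]]}}

```text
time_s: 24.15
ee_pos: [493.5, -87.9, 97.2]
ee_rot: [72.3, 90.0, -19.1]
force: [-1.9, 0.4, 4.9]
gripper_width: 36.4
```

Request:
{"op": "move_arm", "data": {"moves": [[[0, 0, 0], 0, 0.2], [[0, 0, 0], 0, 0.2], [[0, 0, 0], 0, 0.2], [[0, 0, 0], 0, 0.2], [[-4, 0, 0], 0, 0.2], [[-8, 0, 0], 0, 0.2], [[-8, 0, 0], 0, 0]]}}

```text
time_s: 25.02
ee_pos: [495.2, -88.2, 179.5]
ee_rot: [79.5, 89.6, -11.9]
force: [0.0, -0.1, -0.3]
gripper_width: 47.6
```

Run:
```python
from h import *
s,p,h=pose();print(p,h,s['force'],s['gripper_width']); 
to(p,h,[458,112,150],-1.5)
save("scene","s12",(240,180,420,350),4)
```

```text
[495.2356756  -88.23914565 179.48719307] -1.4049703339160293 [ 0.0059441  -0.13395663 -0.31303214] 47.55076952107049
shift cm [  2.95  -4.21 -19.93] turn 0.0017
```

View pics/s12.png

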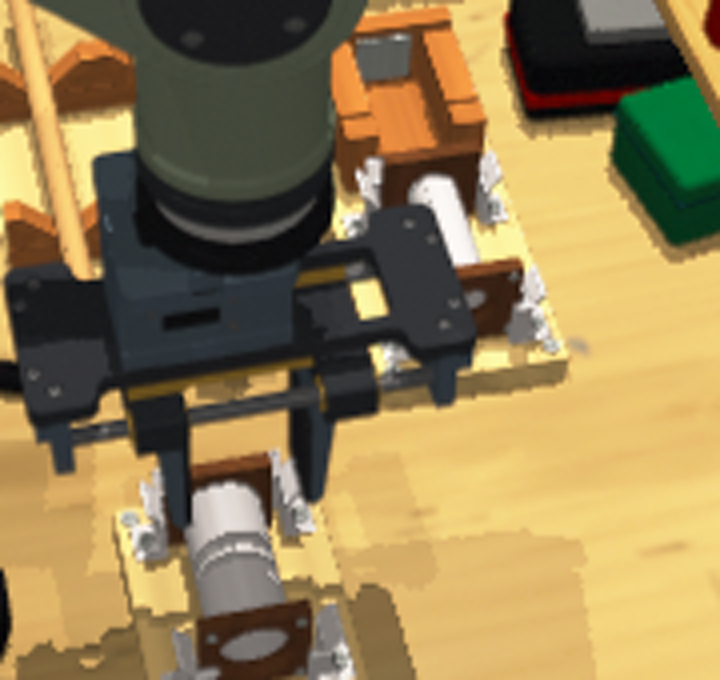

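Request:
{"op": "move_arm", "data": {"moves": [[[0, -1.3, -6], 0.0017, 0], [[0, -2.6, -12], 0.0017, 0], [[1, -4.21, -18], 0.0017, 0], [[2.95, -4.21, -19.93], 0.0017, 0], [[2.95, -4.21, -19.93], 0.0017, 0], [[2.95, -4.21, -19.93], 0.0017, 0]]}}

```text
time_s: 25.82
ee_pos: [456.2, 111.8, 146.8]
ee_rot: [-57.7, 89.9, -149.2]
force: [-0.8, 0.2, 0.2]
gripper_width: 45.7
```

Run:
```python
from h import *
save("scene","s13",(200,130,360,300),4);save("top","t13")
s,p,h=pose();print(p,h,s['force'],s['gripper_width']); 
to(p,h,[458,112,96],-1.5)
```

```text
[456.62694556 111.45274894 147.34430934] -1.585547650628046 [ 0.78787948 -0.52644564 -0.23508769] 45.25107712247247
shift cm [ 5.13  0.14 -0.06] turn -0.0015
```

View pics/s13.png

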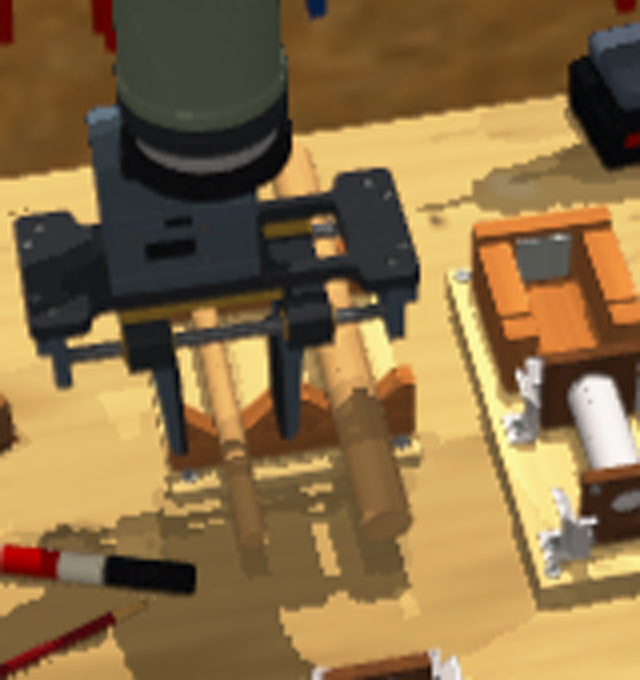

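View pics/t13.png

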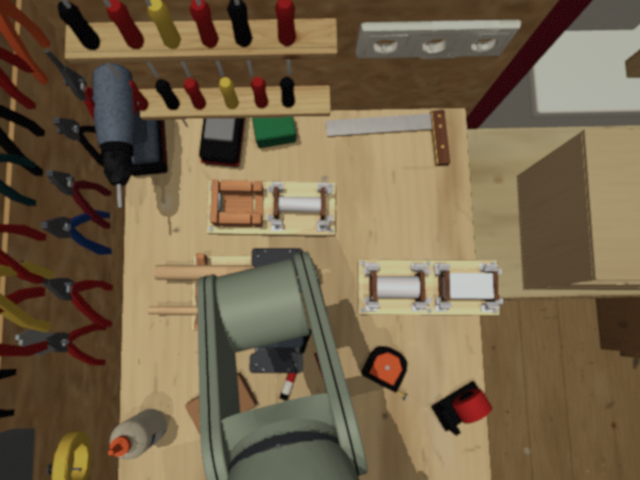

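Request:
{"op": "move_arm", "data": {"moves": [[[2.5, 0.14, -0.06], 0, 0], [[4.6, 0.14, -0.06], 0, 0], [[5.1, 0.14, -0.06], 0, 0], [[5.1, 0.14, -0.06], 0, -0.9], [[5.1, 0.14, -0.06], 0, -0.9], [[5.1, 0.14, -0.06], 0, -0.9], [[5.1, 0.14, -0.06], 0, -0.9], [[5.1, 0.14, -0.06], 0, -0.9], [[5.1, 0.14, -0.06], 0, -0.9]], "force": 30}}

```text
time_s: 27.05
ee_pos: [458.2, 113.0, 96.5]
ee_rot: [97.8, 89.9, 6.4]
force: [0.7, -1.2, 3.7]
gripper_width: 13.0
```

Run:
```python
from h import *
f=cv2.imread("pics/t13.png")[170:245,255:350]; cv2.imwrite("pics/t13z.png",cv2.resize(f,None,fx=8,fy=8,interpolation=cv2.INTER_CUBIC))
s,p,h=pose();print(p,h,s['force'],s['gripper_width']);
```

```text
[458.1795177  113.04458404  96.53075627] -1.4961384006650102 [ 0.68304907 -1.16382833  3.66731708] 13.031989542718417
```

View pics/t13z.png

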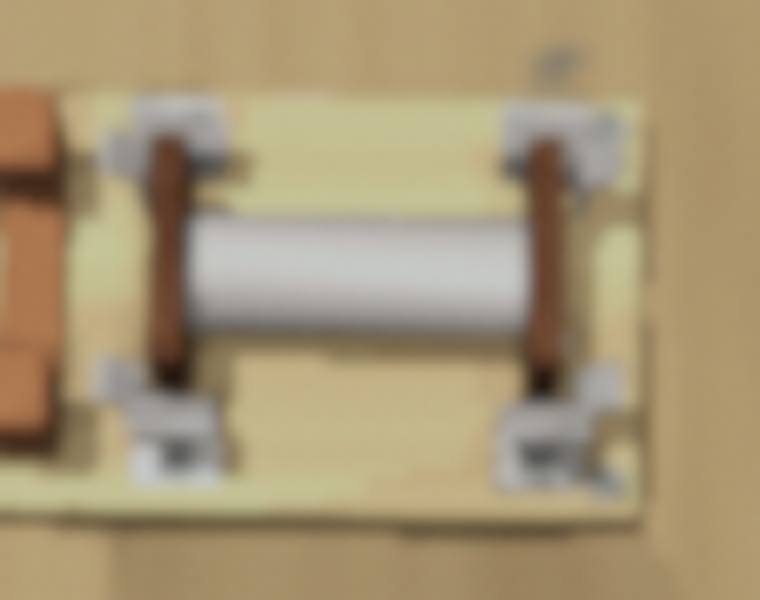

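Run:
```python
from h import *
np.set_printoptions(precision=1,suppress=True)
f=lambda x,y,z:onz("top",255+x/8-.44,170+y/8-.44,z)
print(f(150,249,68),f(563,252.5,68)); print("tube",f(192,275,43),f(530,278.5,43))
a=cv2.imread("pics/top0.png")[170:245,255:350]; cv2.imwrite("pics/t0z.png",cv2.resize(a,None,fx=8,fy=8,interpolation=cv2.INTER_CUBIC))
g=cv2.imread("pics/t13.png"); g0=cv2.imread("pics/top0.png")
hsv=lambda i:cv2.cvtColor(i,cv2.COLOR_BGR2HSV)
for nm,i in (("thin",g),("thick",g0)):
    H=hsv(i)
    for u in (285,292,300,308,315):
        col=H[185:225,u]; m=np.where(col[:,1]<60)[0]+185; print(nm,u,m.min(),m.max(),m.mean())
```

```text
[644.5 121.8  68. ] [641.7  33.   68. ]
tube [644.4 114.2  43. ] [641.9  39.4  43. ]
thin 285 196 211 203.5
thin 292 196 211 203.5
thin 300 196 211 203.5
thin 308 196 211 203.5
thin 315 196 211 203.5
thick 285 194 215 204.5
thick 292 194 215 204.5
thick 300 194 215 204.5
thick 308 194 215 204.5
thick 315 194 215 204.5
```

View pics/t0z.png

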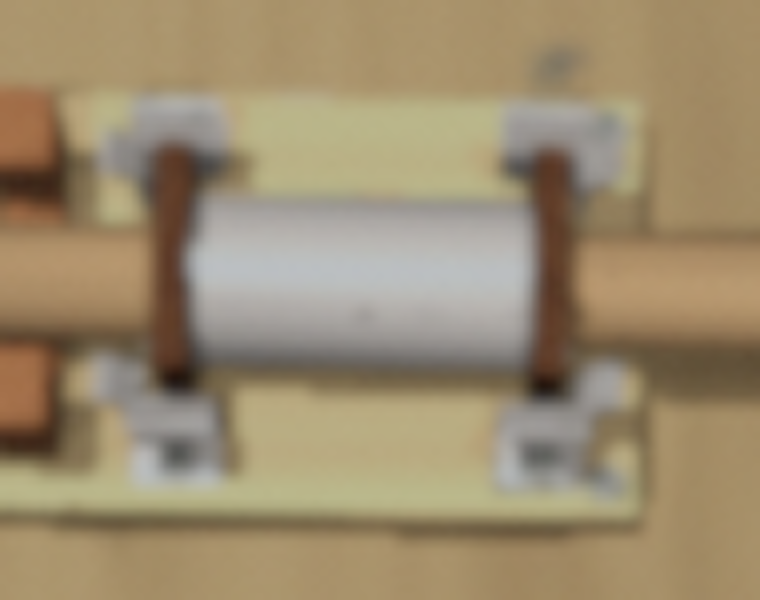

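Run:
```python
from h import *
s,p,h=pose()
to(p,h,[632.4,-222,181],-2.1)
```

```text
shift cm [-8.45 18.29 33.04] turn 0.0105
```

Request:
{"op": "move_arm", "data": {"moves": [[[-2, 0, 0], 0, -0.9], [[-5, 0, 0], 0, -0.9], [[-8.4, 0, 0], 0, -0.9], [[-8.4, 0, 0], 0, -0.9]]}}

```text
time_s: 27.55
ee_pos: [458.7, 113.2, 182.0]
ee_rot: [103.6, 89.7, 12.1]
force: [-0.0, 0.2, -0.4]
gripper_width: 13.2
```

Request:
{"op": "move_arm", "data": {"moves": [[[0, 2, 5], 0.0105, -0.9], [[0, 5, 10], 0.0105, -0.9], [[0, 8, 15], 0.0105, -0.9], [[0, 11, 20], 0.0105, -0.9], [[0, 14, 26], 0.0105, -0.9], [[0, 17, 31], 0.0105, -0.9], [[0, 18.3, 33.5], 0.0105, -0.9], [[3, 18.3, 33.5], 0.0105, -0.9], [[6, 18.3, 33.5], 0.0105, -0.9], [[7.8, 18.3, 33.5], 0.0105, -0.9], [[7.8, 18.3, 33.5], 0.0105, -0.9]]}}

```text
time_s: 28.92
ee_pos: [630.8, -226.2, 99.8]
ee_rot: [-107.6, 89.7, 160.3]
force: [0.4, -0.4, 0.7]
gripper_width: 13.3
```

Run:
```python
from h import *
save("scene","s14",(290,190,450,360),4);save("top","t14",(255,160,455,260),4)
for i in range(3):
  s,p,h=pose();print(p,h,s['force'],s['gripper_width']); viewer.grab_frame("top")
```

```text
[ 632.27000237 -226.74141187  102.56153528] -2.0924174388442096 [-0.06511063 -0.43125471  0.70445938] 13.1183063490185
[ 632.52175391 -226.82256931  103.19660727] -2.089340625792788 [ 0.46655109 -0.46367515 -0.71413845] 13.48729987900196
[ 632.57856216 -226.85824317  103.4932472 ] -2.0912373078418636 [-0.71998591 -0.42916783 -0.12537754] 13.675036563626573
```

View pics/s14.png

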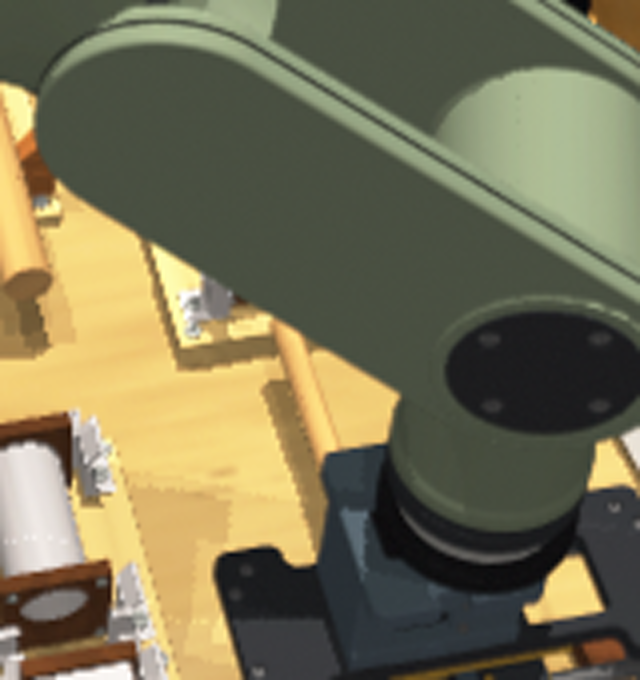

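View pics/t14.png

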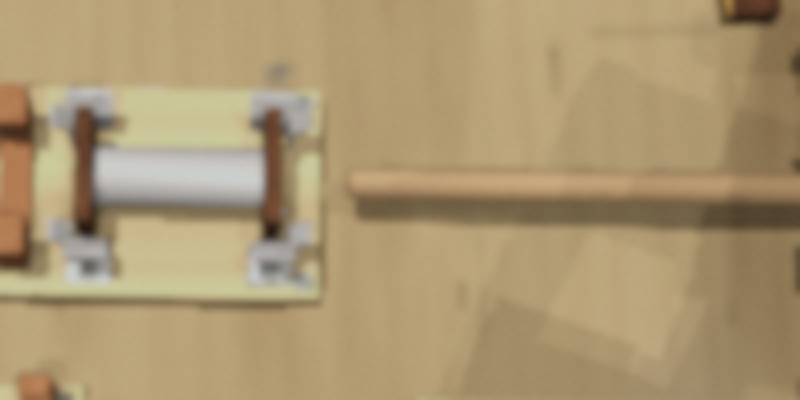

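Run:
```python
from h import *
f=viewer.grab_frame("top").astype(np.float32)
cv2.imwrite("pics/t15z.png",cv2.resize(f[190:220,325:425,::-1],None,fx=8,fy=8,interpolation=cv2.INTER_CUBIC))
cv2.imwrite("pics/t15g.png",cv2.resize(f[185:225,270:350,::-1],None,fx=8,fy=8,interpolation=cv2.INTER_CUBIC))
for u in range(346,450,8):
    col=f[195:220,u-2:u+3].mean(1); print(u,col.astype(int)[6:18,0].tolist(),col.astype(int)[6:18,2].tolist())
```

```text
346 [179, 192, 198, 194, 183, 165, 145, 126, 120, 119, 119, 121] [110, 120, 125, 121, 112, 98, 85, 73, 71, 71, 71, 73]
354 [180, 191, 195, 190, 181, 167, 145, 123, 110, 108, 109, 114] [112, 120, 123, 119, 110, 100, 85, 71, 65, 64, 65, 68]
362 [176, 186, 193, 191, 184, 171, 150, 126, 112, 112, 115, 120] [108, 114, 119, 118, 112, 102, 88, 73, 67, 68, 70, 73]
370 [170, 183, 194, 194, 188, 174, 152, 130, 114, 111, 113, 117] [104, 112, 120, 120, 115, 104, 89, 75, 67, 67, 68, 71]
378 [175, 185, 195, 197, 192, 180, 162, 137, 116, 113, 115, 116] [109, 114, 121, 123, 119, 109, 96, 79, 68, 68, 70, 71]
386 [174, 184, 196, 199, 195, 185, 167, 142, 120, 113, 115, 115] [108, 113, 123, 126, 122, 113, 99, 83, 71, 69, 70, 70]
394 [170, 182, 195, 198, 194, 183, 167, 143, 120, 114, 115, 115] [106, 113, 122, 125, 121, 112, 99, 84, 71, 69, 70, 71]
402 [166, 174, 188, 193, 189, 177, 161, 142, 125, 116, 114, 114] [103, 106, 115, 119, 116, 107, 95, 83, 74, 70, 69, 70]
410 [174, 178, 187, 191, 188, 180, 166, 147, 128, 117, 115, 115] [115, 117, 118, 118, 116, 109, 99, 86, 75, 71, 70, 70]
418 [161, 164, 175, 181, 179, 172, 158, 138, 119, 113, 114, 114] [100, 99, 106, 110, 109, 103, 93, 80, 69, 67, 69, 70]
426 [166, 165, 176, 183, 182, 174, 162, 143, 125, 115, 114, 114] [104, 101, 106, 112, 111, 105, 96, 83, 73, 69, 70, 69]
434 [160, 164, 176, 184, 184, 177, 165, 146, 120, 98, 90, 89] [100, 100, 106, 112, 113, 107, 98, 85, 69, 57, 53, 53]
442 [138, 141, 153, 165, 167, 161, 149, 132, 110, 90, 81, 81] [81, 82, 90, 98, 99, 95, 87, 76, 63, 52, 46, 47][ WARN:0@2.729] global loadsave.cpp:1063 imwrite_ Unsupported depth image for selected encoder is fallbacked to CV_8U.
```

View pics/t15z.png

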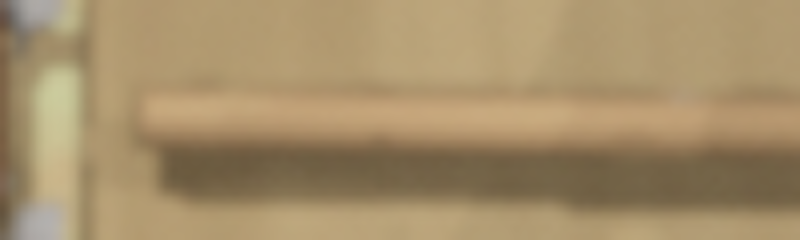

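View pics/t15g.png

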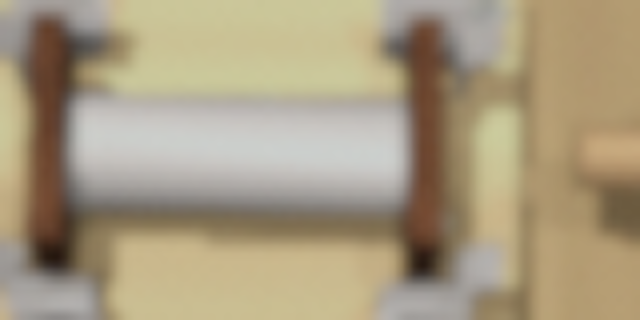

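Run:
```python
from h import *
f=viewer.grab_frame("scene"); cv2.imwrite("pics/s15z.png",cv2.resize(f[260:330,345:390,::-1],None,fx=10,fy=8,interpolation=cv2.INTER_CUBIC))
s,p,h=pose();print(p)
```

```text
[ 632.29530655 -226.84390459  103.28210496]
```

View pics/s15z.png

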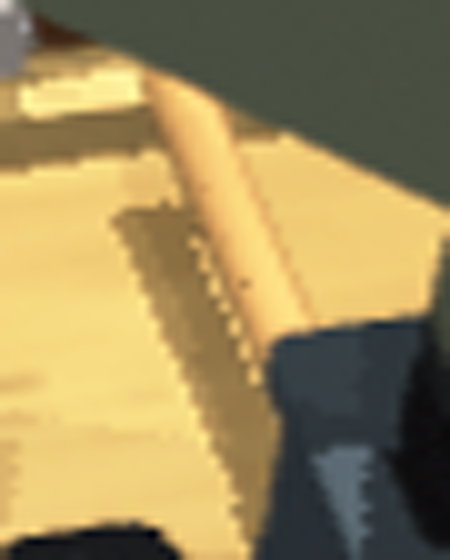

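Run:
```python
from h import *
n=np.array([1,-.0367,0]); P0=np.array([632.5,-227,0])
for u,v in [(365.45,278.3),(371.95,297.1)]:
    e,d=ray("scene",u,v); t=n@(P0-e)/(n@d); print(e+t*d)
# control: tube axis of thin guide in same method? use s12 crop: tube mid at row 215 
n2=n; P2=np.array([643.4,77,0])
for u,v in [(444,215),(460,245)]:
    e,d=ray("scene",240+u/4-.4,180+v/4-.4); t=n2@(P2-e)/(n2@d); print("tube",e+t*d)
```

```text
[639.9622084  -23.67007091  43.90320639]
[638.28614116 -69.33947797  43.83081361]
tube [643.91400922  91.00570078  49.78670614]
tube [642.82209993  61.25340402  59.21030975]
```

Request:
{"op": "move_arm", "data": {"moves": [[[0, 0.05, -1], 0, -0.9], [[0, 0.05, -2], 0, -0.9], [[0, 0.05, -3], 0, -0.9], [[0, 0.05, -4], 0, -0.9], [[0, 0.05, -4.5], 0, -0.9], [[0, 0.05, -4.5], 0, -0.9]], "force": 30}}

```text
time_s: 30.02
ee_pos: [634.1, -181.3, 102.1]
ee_rot: [-7.3, 90.0, -99.4]
force: [-0.3, 0.2, -1.7]
gripper_width: 13.3
```

Run:
```python
from h import *
save("scene","s16",(300,200,420,330),5);save("top","t16",(255,160,405,260),5)
s,p,h=pose();print(p,h,s['force'])
```

```text
[ 634.06729397 -181.93512403  102.20157726] -2.1039981427766734 [-0.34717696 -1.18979958 -0.08284244]
```

View pics/t16.png

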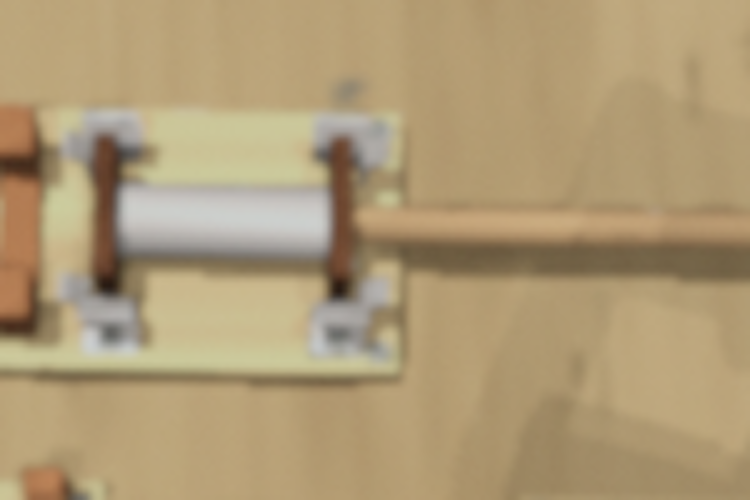

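View pics/s16.png

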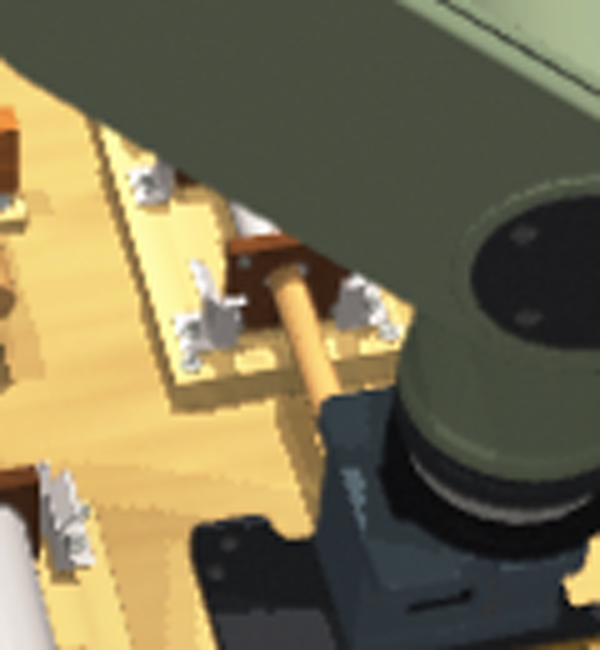

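Request:
{"op": "move_arm", "data": {"moves": [[[-0.05, 0, -1.5], 0, -0.9], [[-0.05, 0, -3], 0, -0.9], [[-0.05, 0, -4.5], 0, -0.9], [[-0.05, 0, -6], 0, -0.9], [[-0.05, 0, -7], 0, -0.9], [[-0.05, 0, -7], 0, -0.9]]}}

```text
time_s: 30.88
ee_pos: [636.6, -110.9, 102.7]
ee_rot: [-1.7, 90.0, -93.7]
force: [0.1, 0.2, 0.3]
gripper_width: 12.9
```

Request:
{"op": "move_arm", "data": {"moves": [[[0, 0, -1.5], 0, -0.9], [[0, 0, -3], 0, -0.9], [[0, 0, -4.5], 0, -0.9], [[0, 0, -6], 0, -0.9], [[0, 0, -7.5], 0, -0.9], [[0, 0, -8.5], 0, -0.9], [[0, 0, -8.5], 0, -0.9]]}}

```text
time_s: 31.75
ee_pos: [639.7, -26.1, 102.7]
ee_rot: [20.3, 90.0, -71.7]
force: [0.2, 1.0, -0.2]
gripper_width: 13.3
```

Run:
```python
from h import *
save("top","t17",(195,150,355,250),5)
s,p,h=pose();print(p,h,s['force'],s['gripper_width'])
```

```text
[639.70307413 -26.61682596 102.62172011] -2.062531699805325 [ 0.68761801 -0.35606901 -0.39204431] 13.171408244346567
```

View pics/t17.png

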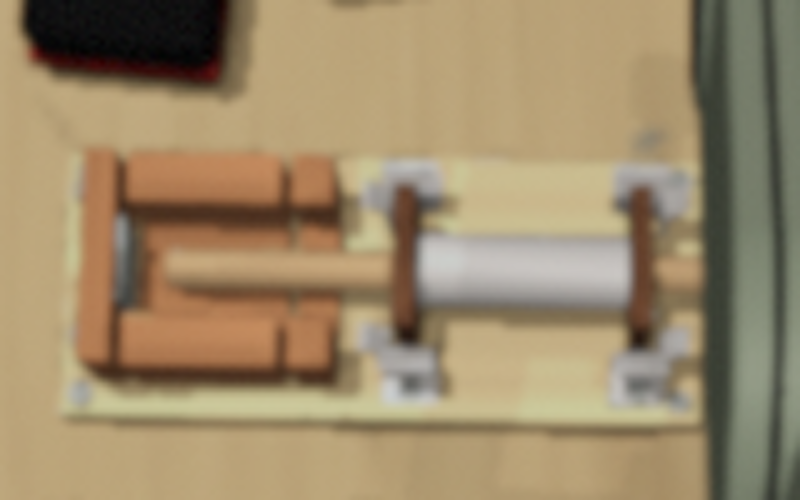

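The dowel is through the guide, with its tip at (228,204) about 12 mm from the stop. I'll advance gently until there is contact.

Request:
{"op": "move_arm", "data": {"moves": [[[0, 0, -0.4], 0, -0.9], [[0, 0, -0.8], 0, -0.9], [[0, 0, -1.0], 0, -0.9], [[0, 0, -1.1], 0, -0.9], [[0, 0, -1.1], 0, -0.9]]}}

```text
time_s: 32.42
ee_pos: [640.1, -15.9, 102.7]
ee_rot: [36.2, 90.0, -55.9]
force: [-0.5, 0.0, -1.2]
gripper_width: 13.1
```

Request:
{"op": "move_arm", "data": {"moves": [[[0, 0, -0.1], 0, -0.9], [[0, 0, -0.2], 0, -0.9], [[0, 0, -0.25], 0, -0.9], [[0, 0, -0.3], 0, -0.9]]}}

```text
time_s: 32.92
ee_pos: [640.2, -12.9, 102.6]
ee_rot: [10.8, 90.0, -81.3]
force: [0.1, 0.3, -0.3]
gripper_width: 13.1
```

Request:
{"op": "move_arm", "data": {"moves": [[[0, 0, -0.1], 0, -0.9], [[0, 0, -0.2], 0, -0.9], [[0, 0, -0.2], 0, -0.9]]}}

```text
time_s: 33.3
ee_pos: [640.3, -12.2, 102.7]
ee_rot: [2.7, 89.9, -89.4]
force: [0.0, -6.2, -1.2]
gripper_width: 13.5
```

Request:
{"op": "move_arm", "data": {"moves": [[[0, 0, -0.1], 0, -0.9], [[0, 0, -0.1], 0, -0.9]]}}

```text
time_s: 33.55
ee_pos: [640.3, -12.0, 102.7]
ee_rot: [2.7, 89.8, -89.3]
force: [-0.6, -8.4, -0.5]
gripper_width: 13.2
```

Run:
```python
from h import *
save("top","t18",(195,150,355,250),5)
s,p,h=pose();print(p,h,s['force'],s['gripper_width'])
```

```text
[640.29412286 -12.04276658 102.70960791] -2.0481576550321634 [-0.40556353 -8.67543636 -0.34215054] 13.328069191263344
```

View pics/t18.png

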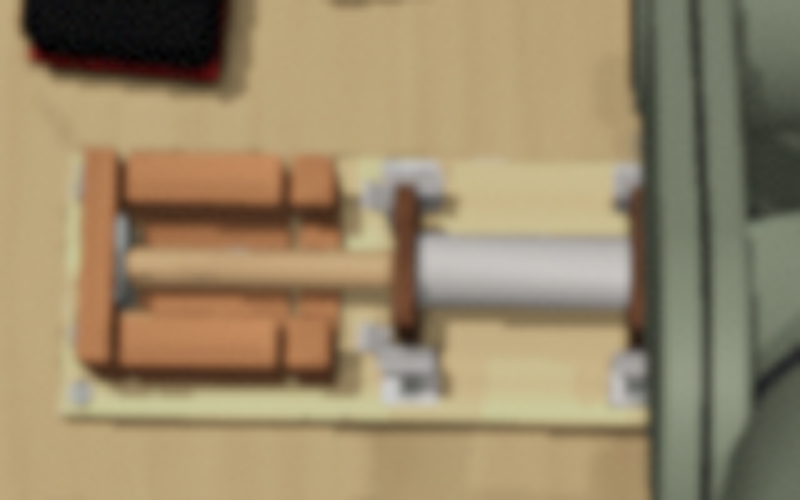

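It is up against the stop (8.7 N reaction, tip at the stop face). I'll lower it onto the bore floor, release and retreat.

Request:
{"op": "move_arm", "data": {"moves": [[[0.1, 0, 0], 0, -0.9], [[0.2, 0, 0], 0, -0.9], [[0.2, 0, 0], 0, -0.9], [[0.2, 0, 0], 0, -0.9]]}}

```text
time_s: 34.1
ee_pos: [640.4, -12.1, 100.9]
ee_rot: [7.8, 89.8, -84.2]
force: [-1.3, -8.0, 0.3]
gripper_width: 12.9
```

Request:
{"op": "move_arm", "data": {"moves": [[[0, 0, 0], 0, -0.5], [[0, 0, 0], 0, -0.2], [[0, 0, 0], 0, 0], [[0, 0, 0], 0, 0], [[-3, 0, 0], 0, 0], [[-7, 0, 0], 0, 0], [[-12, 0, 0], 0, 0], [[-15, 0, 6], 0, 0], [[-15, -5, 12], 0, 0], [[-15, -10, 18], 0, 0], [[-15, -15, 24], 0, 0], [[-15, -20, 28], 0, 0], [[-15, -20, 28], 0, 0], [[-15, -20, 28], 0, 0]]}}

```text
time_s: 35.85
ee_pos: [427.9, -283.9, 250.9]
ee_rot: [-52.5, 90.0, -144.9]
force: [0.8, 0.8, -0.7]
gripper_width: 45.2
```

Run:
```python
from h import *
save("top","t19");save("scene","s19")
s,p,h=pose();print(p,h,s['force'],s['gripper_width'],s['time_s'])
a=cv2.imread("pics/t19.png")[170:330,195:515];cv2.imwrite("pics/t19z.png",cv2.resize(a,None,fx=2.5,fy=2.5,interpolation=cv2.INTER_CUBIC))
a=cv2.imread("pics/t19.png")[170:250,195:395];cv2.imwrite("pics/t19j.png",cv2.resize(a,None,fx=4,fy=4,interpolation=cv2.INTER_CUBIC))
```

```text
[ 430.28575751 -282.40668238  250.88076878] -2.170995139947437 [ 0.85279222  0.39276923 -0.12830452] 45.38057031947951 35.95
```

View pics/t19.png

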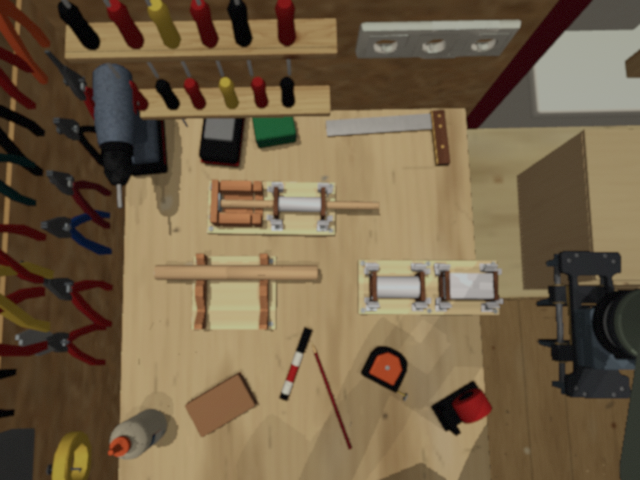

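View pics/t19j.png

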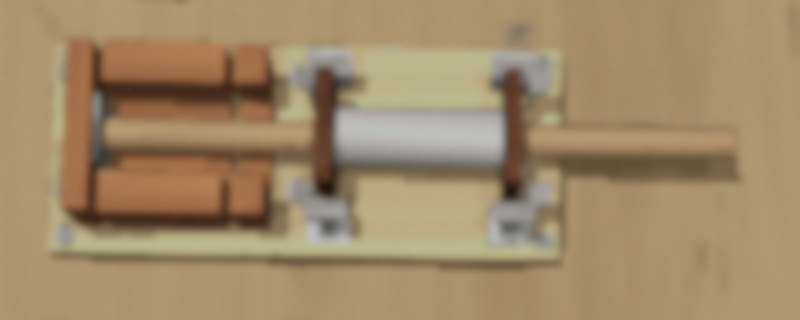

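View pics/s19.png

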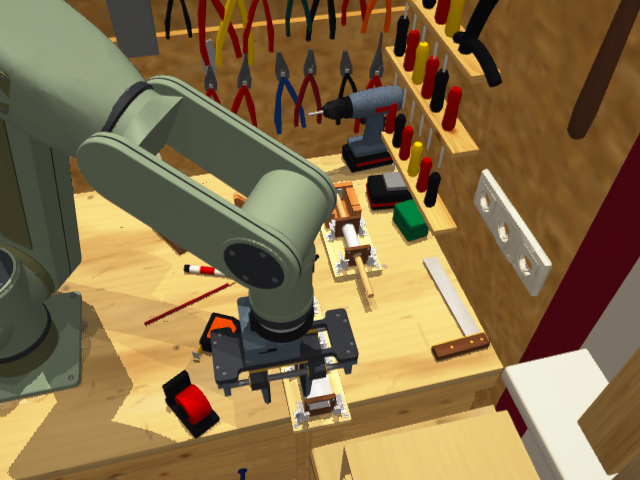

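Run:
```python
from h import *
g=viewer.grab_frame("top"); a=g[190:220,205:265,::-1]; b=cv2.resize(a,None,fx=10,fy=10,interpolation=cv2.INTER_CUBIC)
c=cv2.imread("pics/t18.png"); 
c=cv2.resize(c,None,fx=2,fy=2)[400:700,100:700]
cv2.imwrite("pics/t20.png",np.vstack([b,c]))
for n,im in (("now",g),):
    print(im[200:208,212:232].mean(0).astype(int).tolist())
print("near end",onz("top",195+736/4-.4,170+141/4-.4,40),"tip",onz("top",195+105/4-.4,170+133/4-.4,40))
```

```text
[[165, 114, 76], [164, 112, 74], [165, 113, 74], [165, 112, 74], [153, 104, 70], [127, 92, 70], [104, 93, 84], [96, 93, 87], [101, 89, 75], [128, 105, 78], [149, 122, 89], [155, 127, 92], [156, 128, 93], [157, 128, 93], [156, 128, 92], [157, 128, 92], [156, 128, 92], [156, 127, 91], [155, 126, 91], [155, 126, 91]]
near end [639.2876467  -63.43665673  40.        ] tip [649.49046094 216.69971104  40.        ]
```

View pics/t20.png

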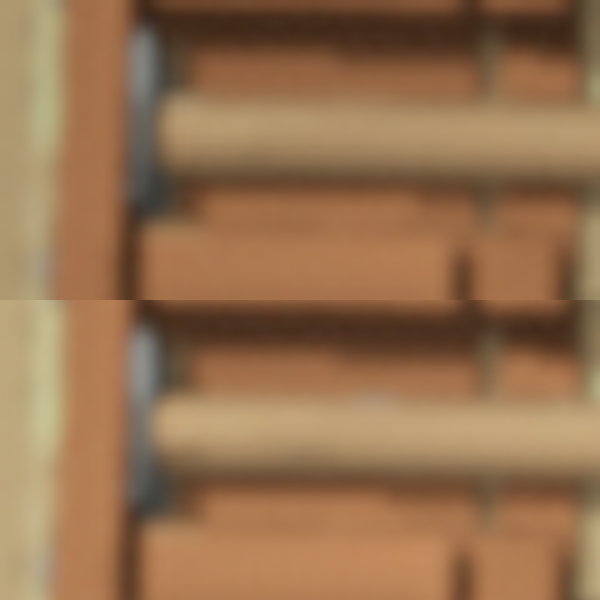

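The tip looks about 1 mm farther from the stop than while it was pressed. I'll nudge the tail with the closed fingers so that nothing drags it back on release.

Run:
```python
from h import *
s,p,h=pose();print(p,h)
to(p,h,[637.8,-106,180],-2.1);to(p,h,[637.8,-106,100],-2.1)
```

```text
[ 430.7823355  -281.98457597  250.79286353] -2.0930926104828838
shift cm [  7.08  20.05 -18.34] turn 0.0001
shift cm [ 15.08  20.05 -18.34] turn 0.0001
```

Request:
{"op": "move_arm", "data": {"moves": [[[4, 10, -9], 0, -1], [[7, 20, -18.3], 0, -1], [[7, 20.05, -18.3], 0, -1], [[7, 20.05, -18.3], 0, -1], [[7, 20.05, -18.3], 0, -1], [[7, 20.05, -18.3], 0, -1], [[11, 20.05, -18.3], 0, -1], [[15, 20.05, -18.3], 0, -1], [[15, 20.05, -18.3], 0, -1], [[15, 20.05, -18.3], 0, -1]], "force": 20}}

```text
time_s: 37.25
ee_pos: [638.0, -107.1, 102.3]
ee_rot: [77.7, 89.9, -14.4]
force: [0.6, 0.3, -0.4]
gripper_width: 0.0
```

Run:
```python
from h import *
save("top","t21",(195,150,415,250),3.5);save("scene","s21",(290,190,450,340),4)
s,p,h=pose();print(p,h,s['force'],s['gripper_width'])
```

```text
[ 638.35982627 -107.12737329  102.93540016] -2.104639359250942 [ 0.12478754  0.13752538 -0.70902485] 0.48064072649609973
```

View pics/s21.png

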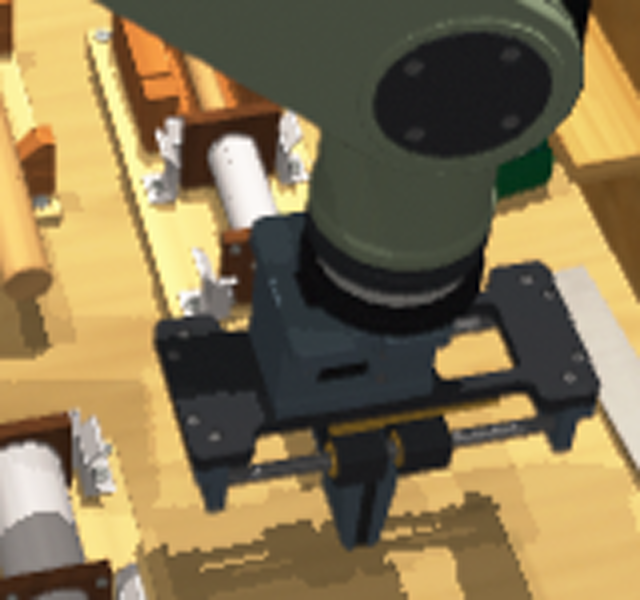

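View pics/t21.png

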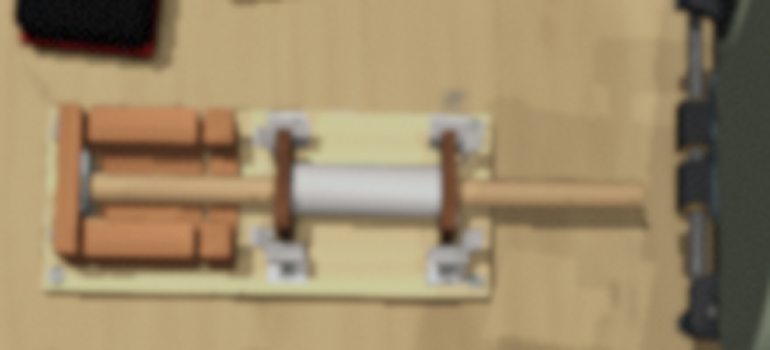

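Request:
{"op": "move_arm", "data": {"moves": [[[0.2, 0, -0.8], 0, -1], [[0.2, 0, -1.6], 0, -1], [[0.2, 0, -2.2], 0, -1], [[0.2, 0, -2.4], 0, -1], [[0.2, 0, -2.4], 0, -1]]}}

```text
time_s: 37.98
ee_pos: [638.2, -82.7, 98.6]
ee_rot: [-6.9, 90.0, -99.0]
force: [0.6, -0.3, -1.5]
gripper_width: 0.4
```

Request:
{"op": "move_arm", "data": {"moves": [[[0, 0, -0.1], 0, -1], [[0, 0, -0.2], 0, -1], [[0, 0, -0.3], 0, -1], [[0, 0, -0.3], 0, -1]]}}

```text
time_s: 38.48
ee_pos: [638.3, -81.1, 98.7]
ee_rot: [8.7, 89.9, -83.4]
force: [0.4, -4.7, 0.3]
gripper_width: 0.1
```

Request:
{"op": "move_arm", "data": {"moves": [[[0, 0, -0.1], 0, -1], [[0, 0, -0.1], 0, -1], [[0, 0, -0.15], 0, -1], [[0, 0, -0.15], 0, -1]]}}

```text
time_s: 38.98
ee_pos: [638.4, -80.9, 98.8]
ee_rot: [9.0, 89.8, -83.1]
force: [-0.5, -8.6, 0.1]
gripper_width: 0.4
```

Run:
```python
from h import *
g=viewer.grab_frame("top"); a=g[190:220,205:265,::-1]; b=cv2.resize(a,None,fx=10,fy=10,interpolation=cv2.INTER_CUBIC)
c=cv2.imread("pics/t20.png")[:300]
cv2.imwrite("pics/t22.png",np.vstack([b,c]))
s,p,h=pose();print(p,h,s['force'])
```

```text
[638.38104807 -80.87304748  98.78463219] -2.046013444927286 [-0.48211005 -8.73482556 -0.76094587]
```

View pics/t22.png

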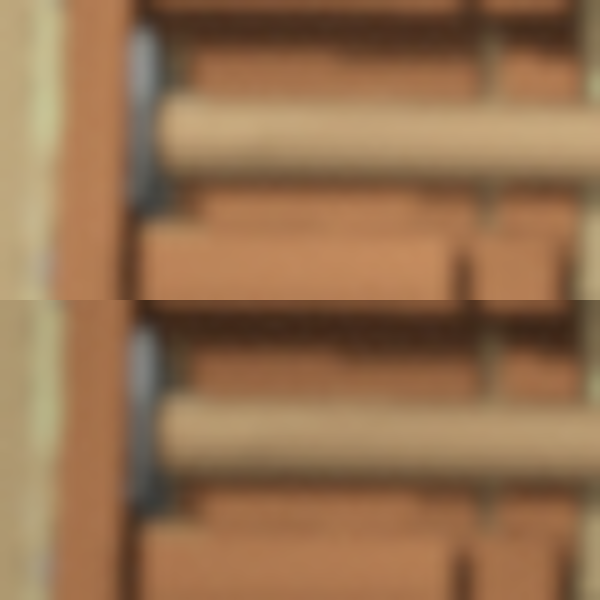

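It is stiff against the stop (force rose 4.7→8.7 N over 0.2 mm) and the tip looks unchanged, so the earlier difference came from the dowel dropping in the bore. I'll back off and do a last check.

Request:
{"op": "move_arm", "data": {"moves": [[[0, 0, 0.5], 0, -1], [[0, 0, 2], 0, -1], [[0, 0, 4], 0, -1], [[-5, 0, 6], 0, -1], [[-10, 0, 10], 0, -1], [[-16, -5, 14], 0, -1], [[-16, -10, 18], 0, -1], [[-16, -15, 22], 0, -1], [[-16, -22, 25], 0, -1], [[-16, -28, 28], 0, -1], [[-16, -34, 30], 0, -1], [[-16, -34, 30], 0, -1], [[-16, -34, 30], 0, -1]]}}

```text
time_s: 40.65
ee_pos: [284.8, -366.7, 258.9]
ee_rot: [-26.8, 90.0, -119.2]
force: [0.4, 0.9, -0.7]
gripper_width: 0.5
```

Run:
```python
from h import *
save("top","t23",(140,170,510,340),2.1);save("scene","s23")
s,p,h=pose();print(p,h,s['force'],s['time_s'])
```

```text
[ 287.31058318 -366.24277066  258.91953614] -2.2031295659744377 [ 1.32570464 -0.13014987  0.37697797] 40.75
```

View pics/t23.png

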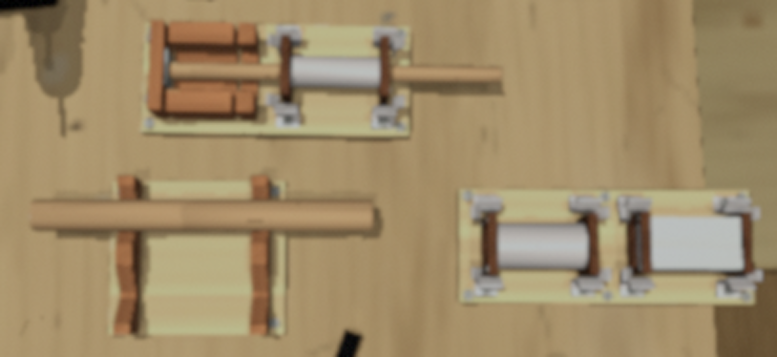

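View pics/s23.png

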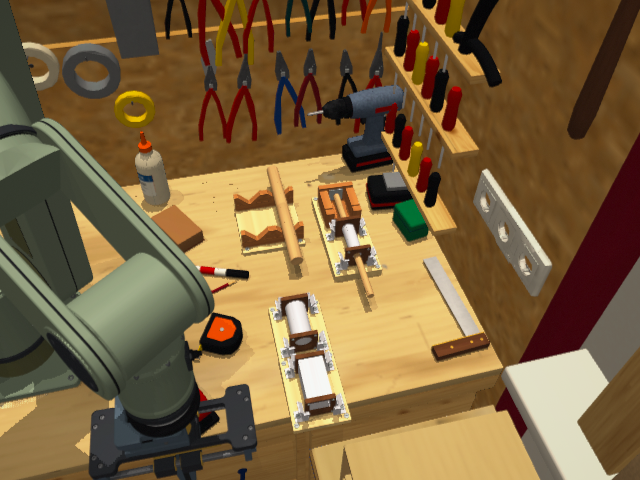

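Both views show everything in place and the arm clear, so I'm handing in.

```bash
python3 -c "
from workcell import env
print(env.job_done())"
```

```text
the job is handed in; nothing more can be done
None
```

The jig is changed over to the thin dowel, and the job was handed in at about 41 s of the 115 s allowed.

- **Thick dowel:** I drew it out of the jig and laid it in the free notch pair of the dowel rest.
- **Guides:** The thick guide went to the bench, the thin guide into the jig seat, and then the thick guide into the freed rack seat. The square guide was never touched.
- **Thin dowel:** I fed it through the thin guide to the end stop. It met the stop with about 8.7 N.

**Last checks:**
- After release the tip looked about 1 mm farther from the stop. I pushed the tail forward with closed fingers: it resisted at once (4.7 to 8.7 N over 0.2 mm) and the tip did not move in the picture. I put the difference down to the dowel settling lower in the bore.
- The final top and scene pictures show both guides seated, the thick dowel in its notches, the thin dowel at the stop and the arm clear of everything.
- The arm's pose readings were often still settling by 1–2 mm after a move. I allowed for that by using contact forces and pictures.

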